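# Dispense the small grinding balls through the turret cap

### The job

Dispense the three small steel balls from the tipping drum into the open steel tray, keeping the big mixing ball in the drum. Put the tray flat on the bench in front of the stand where the drum pours; with the drum still upright turn its cap until the middle-sized round hole is at the front, then tip the drum forward by its crank until all three small balls have rolled into the tray. Turn the drum fully back upright, and leave the tip box, bottle, tube rack and jar standing where they are.

Things in the scene. Friction and masses are not known exactly. Their poses are not given: they have to be found in the camera images.
- stand: Grey steel stand of the tipping dispenser, fixed to the bench. Origin on the bench midway between its two uprights (at y = +-53 mm, 26 mm wide along x, 148 mm high); z up. Its -x side is the open front, where the drum pours; its base plate lies at x = -14 to +72 mm, y = +-75 mm, 8 mm thick, so the bench ahead of x = -14 mm is free.
- axle (a point): Middle of the drum's level axle (along y), 130 mm above the bench, axes as the stand's. The clear drum is 84 mm in outside diameter. Upright it reaches from 95 to 200 mm above the bench, the cap on top to 205 mm and the cap's bar grip to 231 mm. Tipped fully, the lowest point of the cap's rim is 35 mm ahead of the axle, 50 mm above the bench.
- pour_zone (a point): Point on the bench 90 mm ahead (stand -x) of the axle, x and y as the stand's: middle of the strip where balls land when the drum is tipped without haste (up to about 40 mm before and behind it along stand x, within 20 mm to the sides). The tray fits here lengthwise along stand x, its inner end under the upright drum: slide it in low from the front.
- drum (a joint): Tipping angle of the drum, rad: 0 upright, cap up (start; lower stop), growing as the top leans over to the front (stand -x), to a stop at 2.2. The axle is stiff (about 0.3 N m, damped) and the drum stays where it is left. Tipped slowly, the small balls roll out between about 1.8 and 2.2; tip it nearly to the stop.
- cap (a joint): Turn of the cap on the drum, rad, growing anticlockwise seen from above; range -0.5 to 6.78, starts from 0.9 to 5.4, friction 0.08 N m. White disc 88 mm across, 5 mm thick; four sectors by the rim: a middle-sized hole (24 mm), opposite it a wide hole (32 mm), between them three 6 mm pinholes and a blank. At 0 or 6.28 the 24 mm hole is at the front, the side where balls roll out.
- cap_hole (a point): Centre of the cap's middle-sized (24 mm) hole, at the cap's outer face, 28 mm from the drum's axis. It must be on the stand's -x side (front) for the small balls to roll out.
- cap_grip (a point): Centre of the bar grip on the cap: a white bar 12 mm thick (along this point's x), 44 mm long (along its y), 26 mm high, standing on the cap's face; z along the drum's axis, out of the cap. It turns with the cap: the 24 mm hole is to its -x, the wide hole to its +x, the pinholes to its +y. At cap angle v its yaw is stand yaw + v.
- crank_grip (a point): Middle of the crank's round black peg: 14 mm in diameter, 48 mm long, level along stand y, left (+y) of the stand. It is rigid with the drum, 75 mm from the axle. At drum angle d it is at stand x = 75 sin(0.96 - d), y = 92, z = 130 + 75 cos(0.96 - d) mm, so it passes over the axle and can be led from above. The crank arm is at y = 60 to 66 mm.
- tray_mid (a point): Open steel tray, 130 x 64 mm outside and 32 mm high, walls 3 mm, 0.14 to 0.28 kg, loose on the bench; this is its centre, half-way up (16 mm above its underside); x along its length, y across, z up. It stands left or right of the dispenser.
- ball_a_center (a point): Centre of one of three equal small steel balls, 14 mm in diameter, inside the drum at the start.
- ball_b_center (a point): Centre of one of three equal small steel balls, 14 mm in diameter, inside the drum at the start.
- ball_c_center (a point): Centre of one of three equal small steel balls, 14 mm in diameter, inside the drum at the start.
- big_ball_center (a point): Centre of the single big steel mixing ball, 28 mm in diameter, inside the drum; it passes only the cap's wide hole. A wire guard inside keeps it off the middle-sized hole.
- drum_mid (a point): Middle of the inside of the drum (76 mm wide, 100 mm deep inside), on its axis, 20 mm from the axle towards the cap; z out towards the cap.
- tipbox: Bystander: loose closed tip box, green with a yellow lid, 124 x 89 mm, 65 mm high; origin at the centre of its underside. On the other side of the dispenser from the tray.
- bottle: Bystander: loose glass bottle, 56 mm in diameter, 160 mm high, standing to the right (stand -y) of the tray's place; origin at the centre of its underside.
- tube_rack: Bystander: loose blue tube rack, 100 x 70 mm, 80 mm high with its tubes, right of the stand; origin at the centre of its underside.
- jar: Bystander: loose amber jar, 48 mm in diameter, 70 mm high, behind the stand on the left; origin at the centre of its underside.
Not all that is in view belongs to the job. What is meant by the part that bears tray_mid is not orange, purple or yellow, and is the smaller of those in its own colour.

How it is judged:
By the outcome, as a careful person would: the job done as asked, in the order asked, and still so for the second after the job is handed in, with the robot touching nothing.
It also fails if it takes over 72 s, if anything falls off the work surface, if the arm or the gripper's body presses on something with over 40 N, if the wrist force passes 120 N, or if a joint passes its speed limit or range.

### The arm

A 6-joint arm with a two-finger parallel gripper is mounted at the origin on the work surface. World frame = base frame: x ahead of the robot, y to its left, z up, the work surface at z = 0. Lengths are in m, angles in degrees, forces in N, time in s.
With the tool pointing down it reaches from about 0.375 to 0.9 m from the base axis. Payload 3.1 kg.
Tool frame: the origin (TCP) lies at the centre of the arm's flange, where the gripper is bolted on; the fingertips stand 182 mm ahead of it and the grasp point (between the pads) lies bot.grip_point_offset ahead of it (bot.grip_point_offset is the distance from the TCP to the grasp point, in m); x points along the fingers, z is the direction in which the jaws open and shut, and the axes are right-handed (so a half turn about x gives the same grasp; the last joint's range is limited). The gripper opens to 87 mm and grips with 3 to 60 N. Pads are 19 mm wide; open, the fingers measure 117 mm over their backs; the gripper's body (75 mm by 190 mm) begins 51 mm behind the grasp point.
Start: joints at [55.777, 30.224, 82.088, -0, 67.689, -10.227], TCP at [0.254, 0.571, 0.405] pointing down, gripper open.
Joint ranges: [-176.69, 176.69], [-43.24, 126.21], [12.49, 139.97], [-82, 262], [0, 151.66], [-163.58, 163.58]. Speed limits (degrees/s): [159.86, 159.86, 180, 180, 180, 180].

### API

Orientations are given as a 3x3 rotation matrix whose columns are the frame's x, y, z axes.
In Python, from rig import bot gives the robot as it stands.
- The arm moves only by the tool step_arm, never from a script. Its argument "motion" is a list that holds one entry, the list of rows, each a list of 7 numbers: the turn, a rotation vector about the world's x, y, z in degrees, then the shift along the world's x, y, z in mm, then the finger opening in mm, from 0 to 87. A call has 1 to 12 rows; each row is the pose to reach, as a shift and turn from the pose commanded when the call began; what a row does not reach only later rows make up. A row lasts 1/12 s, in which the tool goes at most 41.7 mm and 7.16 degrees, less where a joint would pass 70% of its speed; a pose out of reach is approached as far as the arm can. A call with a gripper value outside its range is refused whole. The fingers move at their own pace and stop on an object; the grip force is fixed at half the most. Time passes only in rows, so rows that repeat a pose let the fingers close. It gives the time, the measured TCP pose, the force and the opening at its end, in the units of the state.
- bot.read_state(): the state, without advancing time (a new reading comes with each control period).
- bot.capture(name): name is "scene" or "top" or "wrist"; returns a dict with "frame" (480x640x3 uint8, red, green, blue), "range_z" (480x640 float32, m along the optical axis (not along the pixel's ray), 0 where there is no reading), "fx", "fy", "cx", "cy" (pixels), "cam_to_world" (4x4, takes a point from camera to world coordinates). Camera axes: x right, y down, z forward; pixel columns grow to the right and rows downward; lengths in m; the calibration is good to about 2 mm. A picture is of the moment at which its call begins.
- bot.hand_in(): hands the job in, once; it reports no verdict.
The state is a dict: "time_s": time; "joint_positions": joint angles; "qvel": joint speeds; "tau": joint torques, N m; "position": TCP position; "tcp_rot": TCP orientation; "force": force on the tool from outside, world axes, zero at the start; "moment": the same for the moment, N m; "opening": opening from 0.0 (shut) to 1.0 (fully open).
Only numpy, scipy, OpenCV 4.12 (cv2) and the standard library are available. Lean on these libraries where they do the work, as an engineer would, in place of code of your own. Each camera call takes 0.05 s, during which the arm holds its last target.

## Working session

There is one attempt and no reset: what is moved stays moved. The work goes in short steps, Python scripts to look and compute and a tool call to move; the robot and the scene stay as the last step left them, time stands still between calls to the robot, and variables do not carry over. Pictures are saved under pics/ and viewed, and the job is handed in when it is done.

Besides the shell and the picture viewer there is one more tool, called after "Emit:" as name(argument=value, ...) on one line, values as JSON. step_arm: Moves the arm, as the interface text tells. Its arguments: {"type":"object","properties":{"motion":{"type":"array"}},"required":["motion"]}

```bash
ls; mkdir -p pics
python3 - <<'E'
from rig import bot
import cv2,numpy as np
print(bot.grip_point_offset); s=bot.read_state(); print(s)
for n in("scene","top","wrist"):
    c=bot.capture(n); cv2.imwrite(f"pics/{n}0.png",c["frame"][:,:,::-1]); np.savez(f"pics/{n}0.npz",**c)
    print(n,c["fx"],c["fy"],c["cx"],c["cy"]);print(np.round(c["cam_to_world"],4))
E
```

```text
pics
0.1635
{'time_s': 0.0, 'joint_positions': array([ 5.57766793e+01,  3.02816463e+01,  8.21577694e+01, -1.54959778e-03,
        6.76877573e+01, -1.02283102e+01]), 'qvel': array([-0.0088921 , -0.01522189, -0.03996924,  0.02853427, -0.14011164,
        0.01803723]), 'tau': array([-2.43665090e-04, -4.40049970e+01, -1.76591367e+01,  6.32056966e-02,
        5.82878315e-02, -1.97151066e-04]), 'position': array([0.25395013, 0.57070523, 0.40373476]), 'tcp_rot': array([[-1.22764965e-03, -9.13584835e-01,  4.06646336e-01],
       [-1.84933844e-03,  4.06648021e-01,  9.13583038e-01],
       [-9.99997536e-01,  3.69533193e-04, -2.18874885e-03]]), 'force': array([-0.02211342,  0.62088764,  0.6162933 ]), 'moment': array([ 0.02684137, -0.00353013, -0.02212781]), 'opening': 0.9970532661802373}
scene 438.98434534429884 438.98434534429884 323.0640169448571 241.386721419699
[[ 0.384   0.751  -0.5371  1.006 ]
 [ 0.9233 -0.3113  0.2247 -0.0982]
 [ 0.0016 -0.5822 -0.813   0.8976]
 [ 0.      0.      0.      1.    ]]
top 602.4635183683416 602.4635183683416 320.4910916145716 231.9628377720457
[[ 0.0283 -0.9973  0.0674  0.4501]
 [-0.9996 -0.0286 -0.003   0.0855]
 [ 0.0049 -0.0673 -0.9977  1.4478]
 [ 0.      0.      0.      1.    ]]
wrist 427.8153772910815 427.8153772910815 316.5327974613033 235.7189963771662
[[ 0.4063  0.8768  0.2573  0.1838]
 [ 0.9137 -0.3892 -0.1166  0.6022]
 [-0.002   0.2825 -0.9593  0.3849]
 [ 0.      0.      0.      1.    ]]
```

View pics/scene0.png

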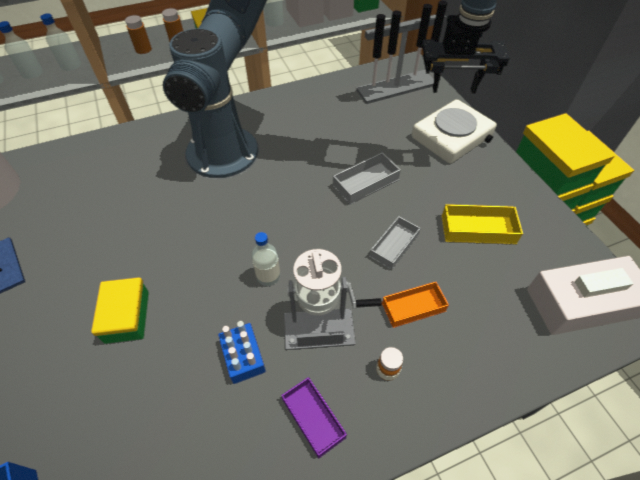

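View pics/top0.png

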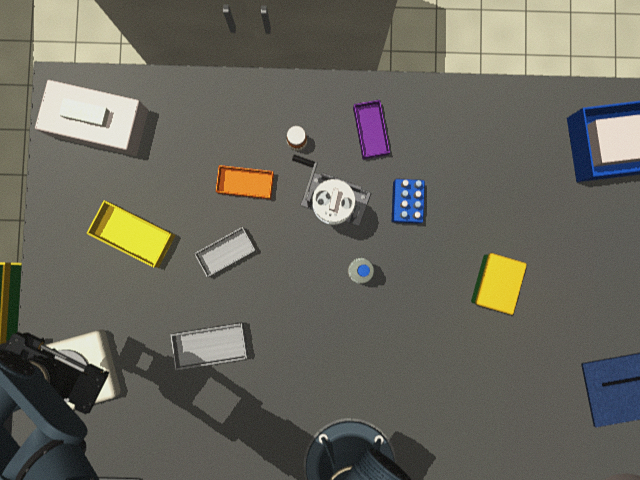

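View pics/wrist0.png

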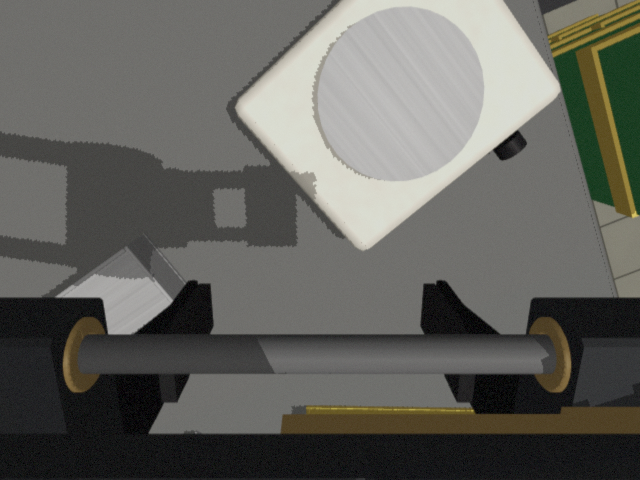

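Two grey trays could be the one meant. The one at top (227,252) / scene (395,242) looks smaller than the one at top (210,345) / scene (367,177). The orange, purple and yellow trays are excluded by colour. I'll measure the sizes and crop to confirm.

```bash
cat > h.py <<'E'
import numpy as np,cv2
def load(n): return dict(np.load(f"pics/{n}.npz"))
def cloud(c):
    z=c["range_z"]; v,u=np.mgrid[0:480,0:640]
    p=np.stack([(u-c["cx"])/c["fx"]*z,(v-c["cy"])/c["fy"]*z,z],-1)
    T=c["cam_to_world"]; w=p@T[:3,:3].T+T[:3,3]; w[z==0]=np.nan
    return w
def ray(c,u,v,h):
    T=c["cam_to_world"]; d=T[:3,:3]@np.array([(u-c["cx"])/c["fx"],(v-c["cy"])/c["fy"],1.0]); o=T[:3,3]
    return o+d*(h-o[2])/d[2]
def proj(c,p):
    T=c["cam_to_world"]; q=T[:3,:3].T@(np.asarray(p)-T[:3,3]); return q[0]/q[2]*c["fx"]+c["cx"],q[1]/q[2]*c["fy"]+c["cy"]
def two(c1,uv1,c2,uv2):
    A=[];b=[]
    for c,(u,v) in((c1,uv1),(c2,uv2)):
        T=c["cam_to_world"]; d=T[:3,:3]@np.array([(u-c["cx"])/c["fx"],(v-c["cy"])/c["fy"],1.0]); d/=np.linalg.norm(d)
        P=np.eye(3)-np.outer(d,d); A.append(P); b.append(P@T[:3,3])
    return np.linalg.solve(sum(A),sum(b))
E
python3 - <<'E'
from h import *
for n in("top0","scene0"):
    c=load(n); w=cloud(c); f=c["frame"]
    big=cv2.resize(f[:,:,::-1],None,fx=1,fy=1)
    print(n)
    ks=[("A",(227,252)),("B",(210,345))] if n=="top0" else [("A",(395,242)),("B",(367,177))]
    for k,(u,v) in ks:
        h=w[...,2]; m=((h>0.015)&(h<0.06)).astype(np.uint8)
        sub=np.zeros_like(m); sub[v-45:v+45,u-50:u+50]=m[v-45:v+45,u-50:u+50]
        pts=w[sub>0]; rim=pts
        d=np.hypot(*(pts[:,:2]-w[v,u,:2]).T); pts=pts[d<0.12]
        r=cv2.minAreaRect((pts[:,:2]*1000).astype(np.float32)); print(k,r,"z pct",np.percentile(pts[:,2],[5,50,95,99]),"floor",w[v,u,2])
c=load("top0");f=c["frame"][:,:,::-1]
a=cv2.resize(f[210:380,150:290],None,fx=3.5,fy=3.5,interpolation=cv2.INTER_CUBIC)
cv2.imwrite("pics/cropA.png",a)
b=cv2.resize(f[130:300,270:440],None,fx=3.5,fy=3.5,interpolation=cv2.INTER_CUBIC); cv2.imwrite("pics/cropS.png",b)
c=load("scene0");f=c["frame"][:,:,::-1]
cv2.imwrite("pics/cropS2.png",cv2.resize(f[220:360,240:400],None,fx=4,fy=4,interpolation=cv2.INTER_CUBIC))
E
```

```text
top0
A ((494.32818603515625, 305.9017639160156), (64.92916107177734, 130.5261993408203), 30.713926315307617) z pct [0.01747561 0.02992895 0.03572763 0.0383341 ] floor 0.003409849078684468
B ((274.3096923828125, 333.0947265625), (83.21318054199219, 169.1125946044922), 10.716683387756348) z pct [0.01790332 0.03799211 0.04479266 0.04758232] floor 0.003569202151239015
scene0
A ((494.068359375, 308.7574768066406), (65.05525207519531, 133.69903564453125), 30.908658981323242) z pct [0.01629276 0.02718547 0.03401251 0.03512731] floor 0.005859135623085376
B ((274.72589111328125, 335.69061279296875), (87.52234649658203, 170.57904052734375), 10.499183654785156) z pct [0.01644362 0.03091956 0.04267365 0.04442191] floor 0.0034303638309454154
```

View pics/cropA.png

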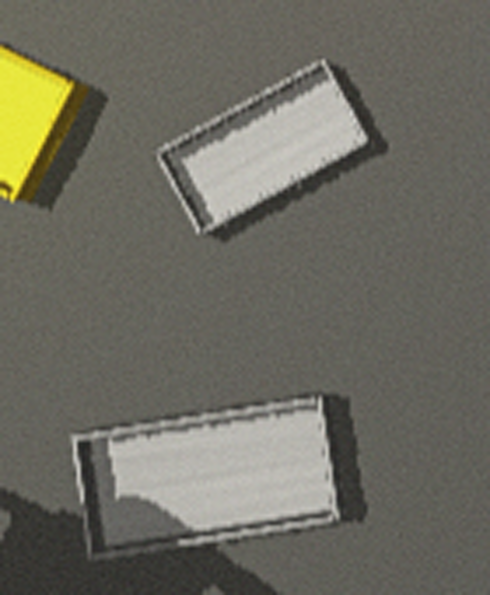

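View pics/cropS.png

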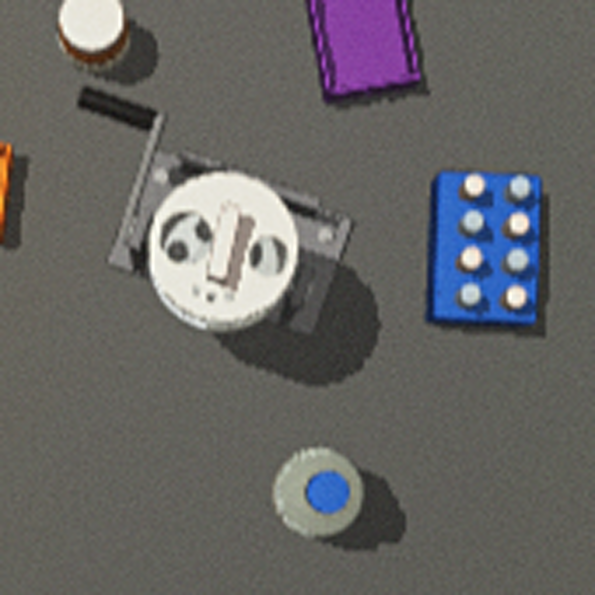

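View pics/cropS2.png

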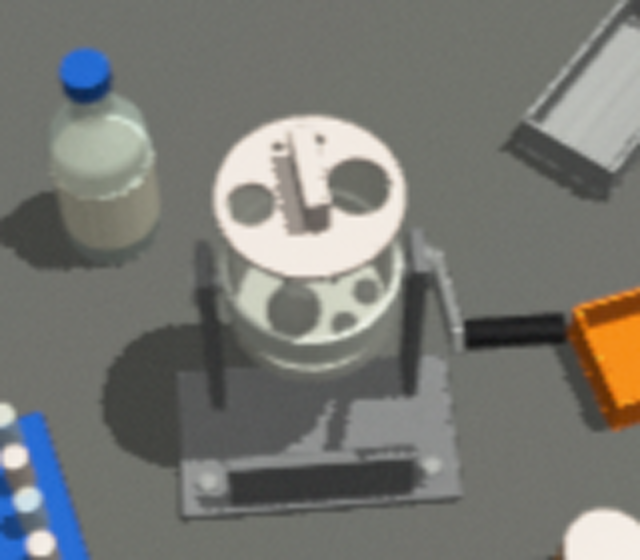

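Crop confirms it: the tray at top (227,252) is 130×65 mm, and the other grey one at (210,345) is 170×85. Take the former. Next I need the stand, cap, peg, bottle and the other items.

Run:
```python
from h import *
T=load("top0");S=load("scene0")
for n,c in(("top",T),("scene",S)):
    w=cloud(c); f=c["frame"].astype(int); mx=f.max(2); mn=f.min(2)
    near=np.hypot(w[...,0]-0.56,w[...,1]-0.06)<0.2
    cap=near&(abs(w[...,2]-.205)<.006)
    p=w[cap][:,:2]; 
    (cc,r)=cv2.minEnclosingCircle((p*1000).astype(np.float32)); print(n,"cap circ",cc,r,"z",np.median(w[cap][:,2]))
    g=near&(w[...,2]>.221)&(w[...,2]<.24)
    print(" grip",cv2.minAreaRect((w[g][:,:2]*1000).astype(np.float32)),np.median(w[g][:,2]))
    peg=near&(abs(w[...,2]-.175)<.02)&(mx<50)
    k,l=cv2.connectedComponents(peg.astype(np.uint8))
    for i in range(1,k):
        if (l==i).sum()>25: 
            q=w[l==i]; print(" peg",(l==i).sum(),cv2.minAreaRect((q[:,:2]*1000).astype(np.float32)),np.percentile(q[:,2],[10,50,90]), np.argwhere(l==i)[:,::-1].mean(0))
    # bottle cap
    hsvc=cv2.cvtColor(c["frame"],cv2.COLOR_RGB2HSV)
    b=(hsvc[...,0]>100)&(hsvc[...,0]<125)&(hsvc[...,1]>150)&(w[...,2]>.13)
    print(" bottlecap",b.sum(),w[b].mean(0) if b.any() else None)
    # base plate points
    bp=near&(abs(w[...,2]-.008)<.006)
```

```text
top cap circ (602.226318359375, 57.20161437988281) 44.249752044677734 z 0.20519185456603128
 grip ((601.9520874023438, 57.22555160522461), (11.89527702331543, 43.39762496948242), 78.58882141113281) 0.23064428356158995
 peg 114 ((687.2136840820312, 123.24869537353516), (46.690208435058594, 11.530502319335938), 71.45149993896484) [0.17527384 0.17888986 0.18228421] [303.26315789 160.8245614 ]
 bottlecap 104 [ 0.45810815 -0.01195838  0.1599632 ]
scene cap circ (601.568603515625, 60.06630325317383) 44.910057067871094 z 0.20535399200943227
 grip ((602.334716796875, 59.55337905883789), (12.130743026733398, 44.4351921081543), 78.90328979492188) 0.23089367218209472
 peg 164 ((688.9035034179688, 125.24028015136719), (43.59738540649414, 12.620186805725098), 72.41864776611328) [0.17506134 0.17900629 0.18148997] [368.54878049 302.41463415]
 bottlecap 319 [-0.16812864 -0.23832376  0.17453675]
```

Run:
```python
from h import *
T=load("top0")
# base back corners in top crop (scale 3.5, origin 270,130): read from picture
for nm,(u,v),h in [("back-left",(158,152),.008),("back-right",(352,216),.008),("bp front right",(304,330),.008),("upL top",(120,262),.148)]:
    print(nm,ray(T,270+u/3.5,130+v/3.5,h).round(4))
for nm,(u,v),h in [("midhole",(267,257),.205),("wide",(187,238),.205),("pin",(210,295),.205),("pegtip",(82,97),.173),("pegroot",(158,122),.173)]:
    print(nm,ray(T,270+u/3.5,130+v/3.5,h).round(4))
```

```text
back-left [0.6883 0.0981 0.008 ]
back-right [ 0.6478 -0.0365  0.008 ]
bp front right [ 0.5682 -0.0054  0.008 ]
upL top [0.5957 0.1184 0.148 ]
midhole [0.5948 0.03   0.205 ]
wide [0.6048 0.0777 0.205 ]
pin [0.5712 0.0632 0.205 ]
pegtip [0.6935 0.1441 0.173 ]
pegroot [0.6795 0.0972 0.173 ]
```

Measured in the world frame:

| Item | Pose |
|---|---|
| Axle | about (602, 58.5) mm |
| Stand yaw | about −18° |
| Tray | mid (494, 307), long axis −59° |
| Bottle | stand (−115, −111), so a cross-jaw grip on the tray would bring the hand's body into it |

I'll grip the tray's outer end wall instead, with the jaws along the tray's length. First move: hover over that wall.

Emit:
step_arm(motion=[[[0,0,-7,17,-17,-5,40],[0,0,-14,34,-34,-10,36],[0,0,-21,51,-51,-20,30],[0,0,-28,68,-68,-30,30],[0,0,-35,85,-85,-40,30],[0,0,-42,103,-103,-50,30],[0,0,-49,120,-120,-65,30],[0,0,-56,138,-138,-80,30],[0,0,-63,155,-156,-95,30],[0,0,-70,173,-174,-110,30],[0,0,-77,190,-192,-125,30],[0,0,-84,207,-209,-140,30]]])

```text
time_s: 1.15
position: [0.4618, 0.3609, 0.2638]
tcp_rot: [[-0.0, 0.315, 0.949], [-0.0, 0.949, -0.315], [-1.0, -0.0, -0.0]]
force: [-0.1, -0.3, 0.3]
opening: 0.354
```

Emit:
step_arm(motion=[[[0,0,-7,0,0,0,30],[0,0,-14,0,0,0,30],[0,0,-21,0,0,0,30],[0,0,-28,0,0,0,30],[0,0,-35,0,0,0,30],[0,0,-41,0,0,0,30],[0,0,-41,0,0,0,30],[0,0,-41,0,0,0,30]]])

```text
time_s: 1.82
position: [0.4611, 0.3619, 0.2645]
tcp_rot: [[-0.0, 0.856, 0.517], [-0.0, 0.517, -0.856], [-1.0, -0.0, -0.0]]
force: [0.3, -0.4, 0.2]
opening: 0.345
```

Run:
```python
from h import *
from rig import bot
s=bot.read_state(); print(s["time_s"],s["position"],s["tcp_rot"].round(3),s["opening"],s["joint_positions"].round(1),s["force"].round(2))
c=bot.capture("wrist"); cv2.imwrite("pics/w1.png",c["frame"][:,:,::-1]); np.savez("pics/w1.npz",**c)
g=s["position"]+s["tcp_rot"][:,0]*bot.grip_point_offset; print(g)
w=cloud(c); m=(w[...,2]>.02)&(w[...,2]<.05)&(np.hypot(w[...,0]-.494,w[...,1]-.307)<.09)
print(m.sum(),np.percentile(w[m][:,2],[50,95,99]),cv2.minAreaRect((w[m][:,:2]*1000).astype(np.float32)))
```

```text
1.8167 [0.46107841 0.36194669 0.26454781] [[-0.     0.856  0.517]
 [-0.     0.517 -0.856]
 [-1.    -0.    -0.   ]] 0.34489981350885984 [27.2 38.2 94.2  0.  47.6 86.1] [ 0.25 -0.43  0.21]
[0.46101387 0.36191423 0.10104783]
5672 [0.03165126 0.03364062 0.03415434] ((494.5413513183594, 308.00726318359375), (64.42239379882812, 130.5670166015625), 30.681468963623047)
```

View pics/w1.png

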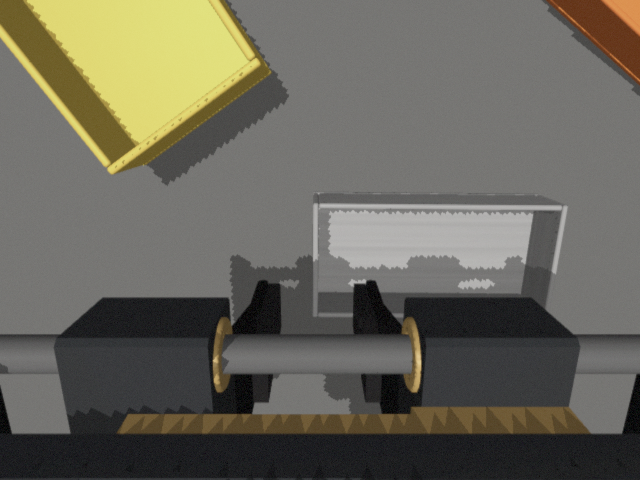

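The wrist view shows the end wall (column ~316) between the fingers (275 and 360). Its position agrees within 1 mm and the rim is at 32–34 mm, so descend and close.

Emit:
step_arm(motion=[[[0,0,0,0,0,-25,30],[0,0,0,1,1,-50,30],[0,0,0,1,1,-65,30],[0,0,0,1,1,-71,30],[0,0,0,1,1,-71,15],[0,0,0,1,1,-71,0],[0,0,0,1,1,-71,0],[0,0,0,1,1,-71,0],[0,0,0,1,1,-71,0]]])

```text
time_s: 2.62
position: [0.4625, 0.3632, 0.1948]
tcp_rot: [[0.002, 0.857, 0.515], [0.001, 0.515, -0.857], [-1.0, 0.002, 0.0]]
force: [-0.7, 0.6, 1.3]
opening: 0.061
```

Emit:
step_arm(motion=[[[0,0,0,0,0,1,0],[0,0,1,-1,-5,2,0],[0,0,3,-4,-16,2,0],[0,0,5,-8,-28,2,0],[0,0,7,-11,-40,2,0],[0,0,9,-14,-52,2,0],[0,0,11,-17,-64,2,0],[0,0,13,-20,-76,2,0],[0,0,15,-23,-88,2,0],[0,0,17,-26,-100,2,0],[0,0,19,-29,-111,2,0],[0,0,20,-31,-119,2,0]]])

```text
time_s: 3.62
position: [0.4305, 0.2428, 0.1959]
tcp_rot: [[-0.001, 0.628, 0.778], [-0.0, 0.778, -0.628], [-1.0, -0.001, -0.001]]
force: [-0.4, -0.0, -0.9]
opening: 0.03
```

Run:
```python
from h import *
from rig import bot
s=bot.read_state(); print(s["time_s"],s["position"],s["opening"]*87,s["force"].round(2),s["moment"].round(2))
c=bot.capture("top"); cv2.imwrite("pics/t2.png",cv2.resize(c["frame"][150:350,180:420,::-1],None,fx=3,fy=3)); np.savez("pics/t2.npz",**c)
```

```text
3.6167 [0.43050106 0.24281736 0.19585002] 2.6046200108152777 [-0.39 -0.03 -0.9 ] [0.02 0.2  0.02]
```

View pics/t2.png

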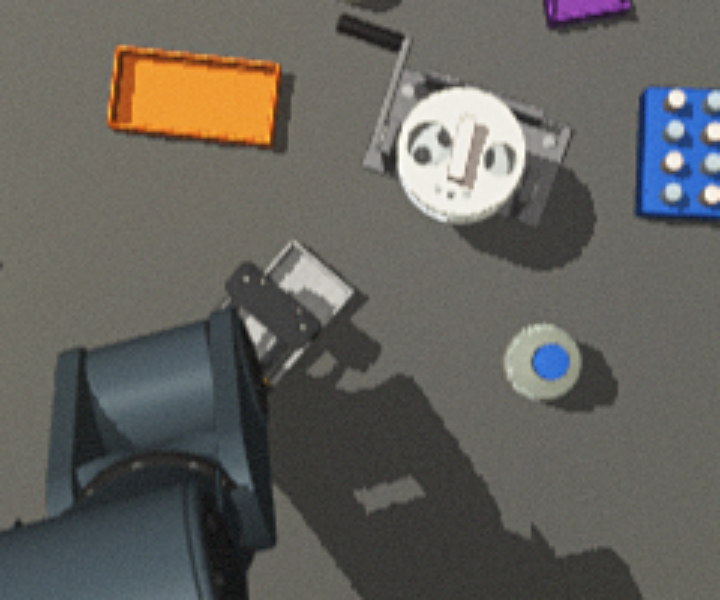

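The tray is held and turning with the hand (its inner end is around (320,270) in the crop), clear of the bottle. Continue.

Emit:
step_arm(motion=[[[0,0,1,-2,-8,0,0],[0,0,3,-5,-19,0,0],[0,0,5,-8,-30,0,0],[0,0,7,-11,-41,0,0],[0,0,9,-14,-52,0,0],[0,0,11,-17,-63,0,0],[0,0,13,-20,-74,0,0],[0,0,15,-23,-85,0,0],[0,0,17,-26,-96,0,0],[0,0,19,-29,-107,0,0],[0,0,21,-31,-115,0,0],[0,0,21,-31,-118,0,0]]])

```text
time_s: 4.67
position: [0.3998, 0.1252, 0.1959]
tcp_rot: [[-0.001, 0.309, 0.951], [-0.0, 0.951, -0.309], [-1.0, -0.0, -0.001]]
force: [-0.9, 0.7, -1.7]
opening: 0.027
```

Run:
```python
from h import *
from rig import bot
s=bot.read_state(); print(s["time_s"],s["position"],s["opening"]*87,s["force"].round(2),s["moment"].round(2),s["tcp_rot"].round(3))
for n in ("top","scene"):
    c=bot.capture(n); np.savez(f"pics/{n}3.npz",**c)
    f=c["frame"][:,:,::-1]
    cv2.imwrite(f"pics/{n}3.png",cv2.resize(f[150:350,250:490] if n=="top" else f[180:380,230:470],None,fx=3,fy=3))
w=cloud(dict(np.load("pics/scene3.npz")))
R=np.array([[np.cos(-np.pi/10),-np.sin(-np.pi/10)],[np.sin(-np.pi/10),np.cos(-np.pi/10)]])
```

```text
4.6667 [0.39976819 0.12521801 0.19586111] 2.3873520982995102 [-0.93  0.69 -1.67] [-0.08  0.21 -0.01] [[-0.001  0.309  0.951]
 [-0.     0.951 -0.309]
 [-1.    -0.    -0.001]]
```

View pics/top3.png

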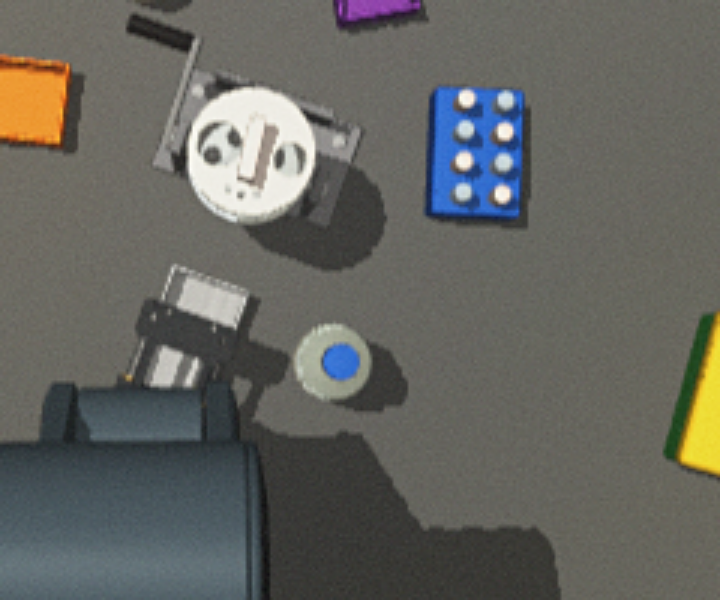

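View pics/scene3.png

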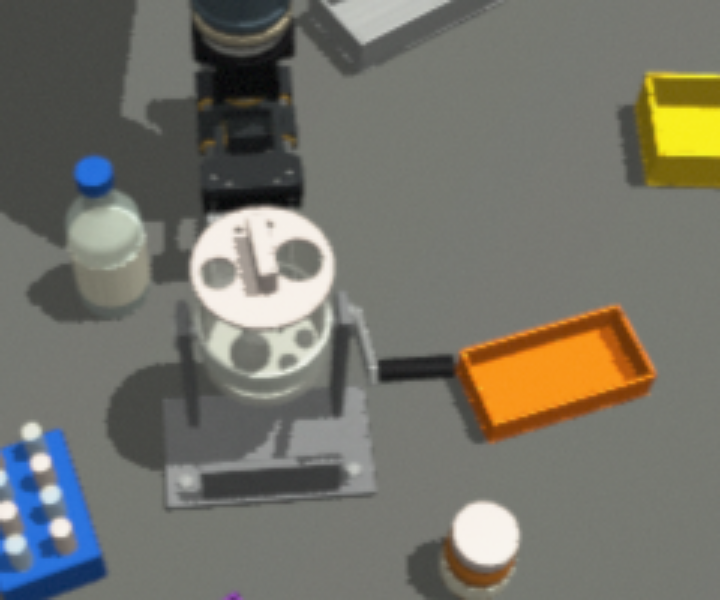

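Run:
```python
from h import *
c=load("top3"); w=cloud(c)
m=(w[...,2]>.022)&(w[...,2]<.04); a=np.deg2rad(-18); ex=np.array([np.cos(a),np.sin(a)]); ey=np.array([-ex[1],ex[0]]); o=np.array([.602,.0585])
q=w[...,:2]-o; X=q@ex; Y=q@ey
m&=(X<-.05)&(X>-.13)&(abs(Y)<.06)
x,y=X[m]*1e3,Y[m]*1e3; print(x.max(),y.min(),y.max())
for lo in(-130,-115,-100,-90):
    k=(x>lo)&(x<lo+12); print(lo,y[k].min(),y[k].max())
k=x>x.max()-5; print(np.polyfit(y[k],x[k],1))
z=w[...,2]
# bottle axis, stand yaw from base plate back edge
bp=(z>.004)&(z<.012)&(X>.0)&(X<.09)&(abs(Y)<.09)
print("base",cv2.minAreaRect((q[bp]*1000).astype(np.float32)))
print(X[bp].max(),Y[bp].min(),Y[bp].max(), X[bp].min())
b=(z>.03)&(z<.16)&(abs(X+.115)<.05)&(abs(Y+.111)<.05); print("bottle",X[b].min(),X[b].max(),Y[b].min(),Y[b].max())
```

```text
-82.52430030510418 -34.39271950939181 29.299134174670844Traceback (most recent call last):
  File "<stdin>", line 8, in <module>
    return umr_minimum(a, axis, None, out, keepdims, initial, where)
ValueError: zero-size array to reduction operation minimum which has no identity
```

Run:
```python
from h import *
a=np.deg2rad(-18); ex=np.array([np.cos(a),np.sin(a)]); ey=np.array([-ex[1],ex[0]]); o=np.array([.602,.0585])
for n in("top3","scene3"):
    c=load(n); w=cloud(c); z=w[...,2]
    q=w[...,:2]-o; X=q@ex; Y=q@ey
    m=(z>.022)&(z<.04)&(X<-.05)&(X>-.13)&(abs(Y)<.06)
    x,y=X[m]*1e3,Y[m]*1e3
    if len(x): 
      for lo in(-105,-95): 
        k=(x>lo)&(x<lo+8); print(lo,y[k].min(),y[k].max()) if k.any() else 0
    # up tops (z .148)
    for s in(1,-1):
        u=(abs(z-.148)<.006)&(abs(X)<.03)&(abs(Y-s*.053)<.02)
        if u.sum()>3: print(n,"upright",s,u.sum(),X[u].min(),X[u].max(),Y[u].min(),Y[u].max())
    bp=(z>.005)&(z<.012)&(X>.02)&(X<.085)&(abs(Y)<.09)
    print(n,"base",cv2.minAreaRect((q[bp]*1000).astype(np.float32)),X[bp].max(),Y[bp].min(),Y[bp].max())
    bb=(z>.005)&(z<.012)&(X>.06)&(X<.085)&(abs(Y)<.07)
    # back edge fit
    ys=np.arange(-65,65,6)/1e3; e=[X[bb&(abs(Y-t)<.003)].max() for t in ys if (bb&(abs(Y-t)<.003)).any()]
    t=[t for t in ys if (bb&(abs(Y-t)<.003)).any()]
    p=np.polyfit(t,e,1); print(" back edge slope deg",np.rad2deg(np.arctan(p[0])),p[1])
```

```text
-105 -34.18784786649638 29.20308583707388
-95 -34.10808002717848 28.51788327428567
top3 upright 1 75 -0.024049084314323472 0.029003862983440588 0.033292055493976506 0.06404042692223388
top3 upright -1 58 -0.02962444375142095 0.018919469383921837 -0.06052190164772012 -0.03375423100211781
top3 base ((50.59550476074219, -16.965927124023438), (175.7548065185547, 63.410343170166016), 70.80265808105469) 0.0843623705177577 -0.08802281194704069 0.08751665336645766
 back edge slope deg -1.6230947793500583 0.07293180340289711
scene3 upright 1 91 -0.013164368777806362 0.0255512837176952 0.03469974234658229 0.06691822859835837
scene3 upright -1 78 -0.013350071351140365 0.024525844733219705 -0.05582185129289495 -0.03308106083692131
scene3 base ((45.69783401489258, -7.1532745361328125), (162.1555633544922, 57.552669525146484), 74.37449645996094) 0.0777129254230984 -0.07386124155601151 0.08908138719534792
 back edge slope deg 0.27749581061736955 0.07141655824588483
```

Emit:
step_arm(motion=[[[0,0,0,3,-1,0,0],[0,0,0,10,-3,0,0],[0,0,0,18,-5,0,0],[0,0,0,26,-7,0,0],[0,0,0,34,-9,0,0],[0,0,0,42,-12,0,0],[0,0,0,50,-14,0,0],[0,0,0,56,-16,0,0],[0,0,0,56,-16,0,0],[0,0,0,56,-16,-2,0],[0,0,0,56,-16,-2,0]]])

```text
time_s: 5.68
position: [0.4569, 0.1098, 0.1951]
tcp_rot: [[0.004, 0.309, 0.951], [-0.0, 0.951, -0.309], [-1.0, 0.001, 0.004]]
force: [1.6, -2.5, 10.4]
opening: 0.034
```

Emit:
step_arm(motion=[[[0,0,0,0,0,0,20],[0,0,0,0,0,0,26],[0,0,0,0,0,0,26],[0,0,0,0,0,0,26],[0,0,0,0,0,5,26],[0,0,0,0,0,30,26],[0,0,0,-15,4,70,26],[0,0,0,-30,8,110,26],[0,0,0,-45,12,150,26],[0,0,0,-45,12,190,26],[0,0,0,-45,12,225,26],[0,0,0,-45,12,225,26]]])

```text
time_s: 6.68
position: [0.4122, 0.1224, 0.4254]
tcp_rot: [[0.015, 0.308, 0.951], [0.001, 0.951, -0.308], [-1.0, 0.005, 0.014]]
force: [1.4, -0.1, -0.2]
opening: 0.297
```

Run:
```python
from h import *
from rig import bot
s=bot.read_state(); print(s["time_s"],s["position"],s["opening"]*87,s["force"].round(2),s["tcp_rot"].round(3))
for n in ("top","scene"):
    c=bot.capture(n); np.savez(f"pics/{n}4.npz",**c)
    f=c["frame"][:,:,::-1]
    cv2.imwrite(f"pics/{n}4.png",cv2.resize(f[150:350,250:490] if n=="top" else f[180:380,230:470],None,fx=3,fy=3))
a=np.deg2rad(-17.5); ex=np.array([np.cos(a),np.sin(a)]); ey=np.array([-ex[1],ex[0]]); o=np.array([.602,.0585])
for n in("top4","scene4"):
    c=load(n); w=cloud(c); z=w[...,2]
    q=w[...,:2]-o; X=q@ex; Y=q@ey
    m=(z>.02)&(z<.04)&(X<-.01)&(X>-.2)&(abs(Y)<.05)
    print(n,m.sum(),cv2.minAreaRect((np.stack([X[m],Y[m]],-1)*1000).astype(np.float32)),np.percentile(z[m],[50,95]))
```

```text
6.6833 [0.41217667 0.12241749 0.42544189] 25.87525975899858 [ 1.35 -0.11 -0.21] [[ 0.015  0.308  0.951]
 [ 0.001  0.951 -0.308]
 [-1.     0.005  0.014]]
top4 93 ((-80.69944763183594, 8.210878372192383), (140.63174438476562, 78.29827117919922), 0.7046842575073242) [0.0320759  0.03708887]
scene4 1 ((-151.23822021484375, -27.22386360168457), (0.0, 0.0), 0.0) [0.03429651 0.03429651]
```

View pics/top4.png

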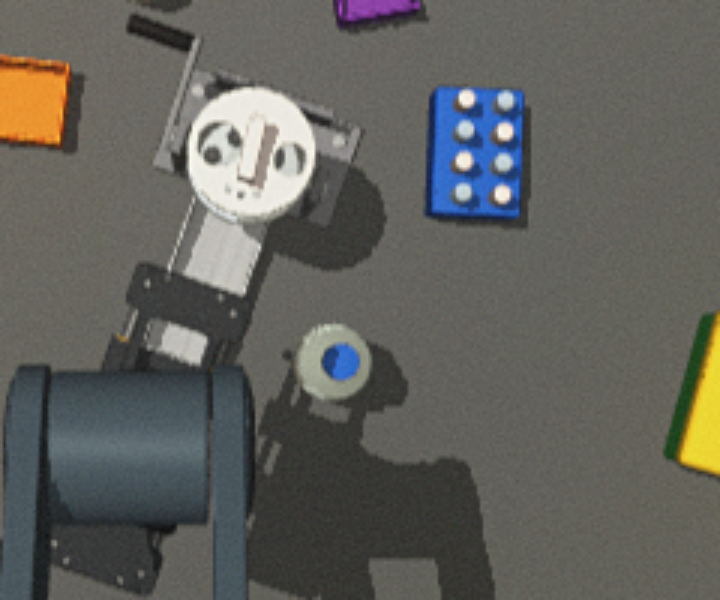

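View pics/scene4.png

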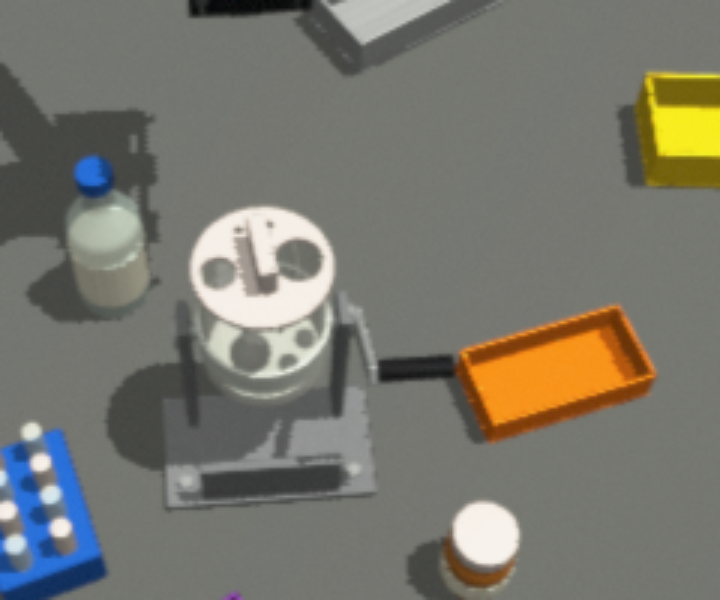

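Tray is in place in front of the stand, in the strip (crop ~(200,280)); I'll recheck its exact pose with the wrist camera. Next, hover over the cap bar with the jaws across it.

Emit:
step_arm(motion=[[[0,0,7,10,-3,20,45],[0,0,14,25,-8,35,45],[0,0,21,45,-15,35,45],[0,0,28,65,-22,35,45],[0,0,35,85,-29,35,45],[0,0,42,105,-36,35,45],[0,0,49,125,-43,35,45],[0,0,56,145,-50,35,45],[0,0,63,160,-55,35,45],[0,0,70,175,-60,35,45],[0,0,77,185,-63,35,45],[0,0,84,189,-64,35,45]]])

```text
time_s: 7.78
position: [0.6013, 0.0572, 0.4506]
tcp_rot: [[-0.005, -0.916, 0.402], [0.0, 0.402, 0.916], [-1.0, 0.004, -0.002]]
force: [0.7, -0.4, 0.2]
opening: 0.52
```

Emit:
step_arm(motion=[[[0,0,6,0,0,0,45],[0,0,12,0,0,0,45],[0,0,12,0,0,0,45],[0,0,12,0,0,0,45]]])

```text
time_s: 8.12
position: [0.5998, 0.0579, 0.4515]
tcp_rot: [[-0.005, -0.978, 0.211], [0.0, 0.211, 0.978], [-1.0, 0.005, -0.001]]
force: [0.1, 0.7, -0.0]
opening: 0.519
```

Run:
```python
from h import *
from rig import bot
s=bot.read_state(); print(s["time_s"],s["position"],s["opening"]*87,s["force"].round(2),s["tcp_rot"].round(3),s["joint_positions"].round(1))
c=bot.capture("wrist"); np.savez("pics/w5.npz",**c); cv2.imwrite("pics/w5.png",c["frame"][:,:,::-1])
w=cloud(c); z=w[...,2]
g=(z>.222)&(z<.24)&(np.hypot(w[...,0]-.602,w[...,1]-.0585)<.04)
print(g.sum(),cv2.minAreaRect((w[g][:,:2]*1000).astype(np.float32)) if g.any() else 0, np.median(z[g]))
print(s["position"]+s["tcp_rot"][:,0]*.1635)
```

```text
8.1167 [0.59981739 0.0579265  0.45148485] 45.1502385847226 [ 0.09  0.71 -0.03] [[-0.005 -0.978  0.211]
 [ 0.     0.211  0.978]
 [-1.     0.005 -0.001]] [ -5.1  25.7  82.2   0.   72.3 -82.9]
1996 ((601.1473999023438, 58.973594665527344), (12.012280464172363, 43.90642547607422), 78.75511932373047) 0.23174601312408855
[0.59906797 0.05799495 0.28798659]
```

View pics/w5.png

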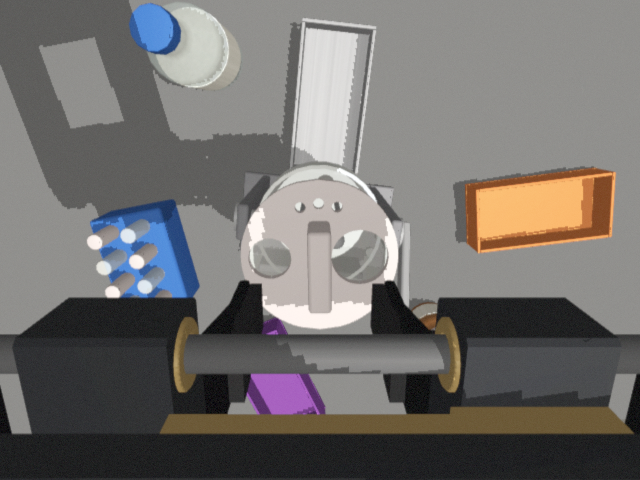

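Wrist view shows the bar centred between the fingers (column ~319, rows 222–312), with the 24 mm hole at (270,258) and the wide hole at (360,258). The tray lies in front at (330,100). Descend, grip and turn −96.5°.

Run:
```python
from h import *
c=load("w5");w=cloud(c);z=w[...,2]
a=np.deg2rad(-17.5); ex=np.array([np.cos(a),np.sin(a)]); ey=np.array([-ex[1],ex[0]]); o=np.array([.6017,.0587])
q=w[...,:2]-o; X=q@ex; Y=q@ey
m=(z>.02)&(z<.045)&(X<-.04)&(X>-.2)&(abs(Y)<.06)
r=cv2.minAreaRect((np.stack([X[m],Y[m]],-1)*1000).astype(np.float32)); print(r,cv2.boxPoints(r))
for nm,(u,v),(u2,v2) in [("midhole",(270,258),0 or (319,0))]: print(ray(c,u,v,.205),ray(c,360,258,.205))
cap=(abs(z-.205)<.005)&(np.hypot(X,Y)<.06); print(cv2.minEnclosingCircle((w[cap][:,:2]*1000).astype(np.float32)))
for s in(1,-1):
    u=(abs(z-.148)<.006)&(abs(X)<.03)&(abs(Y-s*.053)<.02); print(s,u.sum(),X[u].min(),X[u].max(),Y[u].min(),Y[u].max()) if u.any() else 0
```

```text
((-96.99736022949219, 3.0832576751708984), (64.06379699707031, 113.68720245361328), 89.47441101074219) [[-154.1324    -28.425861]
 [ -40.44998   -29.468727]
 [ -39.86232    34.592377]
 [-153.54474    35.635242]]
[0.59643246 0.03184531 0.205     ] [0.60707128 0.08137843 0.205     ]
((601.7275390625, 59.048919677734375), 44.28097152709961)
1 639 -0.02894186499415706 0.029471270522213003 0.03309105354434108 0.06599472342575088
-1 529 -0.02902810535380708 0.01791876973863266 -0.05928310658387441 -0.03301182113052257
```

Emit:
step_arm(motion=[[[0,0,0,1,0,-10,45],[0,0,0,2,1,-25,40],[0,0,0,2,1,-40,40],[0,0,0,2,1,-52,40],[0,0,0,2,1,-59,40],[0,0,0,2,1,-61,40],[0,0,0,2,1,-61,40],[0,0,0,2,1,-61,25],[0,0,0,2,1,-61,10],[0,0,0,2,1,-61,0],[0,0,0,2,1,-61,0],[0,0,0,2,1,-61,0]]])

```text
time_s: 9.17
position: [0.6022, 0.059, 0.3933]
tcp_rot: [[0.001, -0.978, 0.208], [-0.0, 0.208, 0.978], [-1.0, -0.001, 0.0]]
force: [-0.8, 0.2, -0.0]
opening: 0.164
```

Emit:
step_arm(motion=[[[0,0,0,0,0,0,0],[0,0,-3,0,0,0,0],[0,0,-8,0,0,0,0],[0,0,-13,0,0,0,0],[0,0,-18,0,0,0,0],[0,0,-23,0,0,0,0],[0,0,-28,0,0,0,0],[0,0,-33,0,0,0,0],[0,0,-38,0,0,0,0],[0,0,-43,0,0,0,0],[0,0,-48,0,0,0,0],[0,0,-53,0,0,0,0]]])

```text
time_s: 10.17
position: [0.6018, 0.0582, 0.3932]
tcp_rot: [[-0.001, -0.419, 0.908], [-0.002, 0.908, 0.419], [-1.0, -0.002, -0.002]]
force: [-2.6, -3.3, 2.0]
opening: 0.136
```

Emit:
step_arm(motion=[[[0,0,-5,0,0,0,0],[0,0,-10,0,0,0,0],[0,0,-15,0,0,0,0],[0,0,-20,0,0,0,0],[0,0,-25,0,0,0,0],[0,0,-30,0,0,0,0],[0,0,-35,0,0,0,0],[0,0,-40,0,0,0,0],[0,0,-43,0,0,0,0],[0,0,-43,0,0,0,0],[0,0,-43,0,0,0,0]]])

```text
time_s: 11.08
position: [0.6012, 0.0581, 0.3932]
tcp_rot: [[-0.003, 0.309, 0.951], [-0.002, 0.951, -0.309], [-1.0, -0.003, -0.002]]
force: [-4.1, -3.3, 2.9]
opening: 0.135
```

Emit:
step_arm(motion=[[[0,0,0,0,0,0,20],[0,0,0,0,0,0,45],[0,0,0,0,0,0,45],[0,0,0,0,0,10,45],[0,0,0,0,0,30,45],[0,0,0,0,0,60,45],[0,0,0,0,0,60,45]]])

```text
time_s: 11.67
position: [0.6038, 0.0591, 0.4592]
tcp_rot: [[0.012, 0.309, 0.951], [-0.001, 0.951, -0.309], [-1.0, 0.003, 0.012]]
force: [1.0, -0.0, 0.8]
opening: 0.506
```

Run:
```python
from h import *
from rig import bot
s=bot.read_state(); print(s["time_s"],s["position"],s["opening"]*87,s["force"].round(2),s["tcp_rot"].round(3),s["joint_positions"].round(1))
c=bot.capture("wrist"); np.savez("pics/w6.npz",**c); cv2.imwrite("pics/w6.png",c["frame"][:,:,::-1])
w=cloud(c); z=w[...,2]
g=(z>.222)&(z<.24)&(np.hypot(w[...,0]-.602,w[...,1]-.0585)<.04)
print(g.sum(),cv2.minAreaRect((w[g][:,:2]*1000).astype(np.float32)) if g.any() else 0, np.median(z[g]))
c=bot.capture("scene"); np.savez("pics/s6.npz",**c); cv2.imwrite("pics/s6.png",cv2.resize(c["frame"][180:380,230:470,::-1],None,fx=3,fy=3))
```

```text
11.6667 [0.60375118 0.05914593 0.45916167] 43.99553330131871 [ 1.03 -0.03  0.83] [[ 0.012  0.309  0.951]
 [-0.001  0.951 -0.309]
 [-1.     0.003  0.012]] [-5.  25.5 81.3  0.  72.5 13. ]
1855 ((601.65380859375, 59.24778366088867), (44.31467819213867, 11.62840747833252), 71.96479034423828) 0.23177679973618506
```

View pics/w6.png

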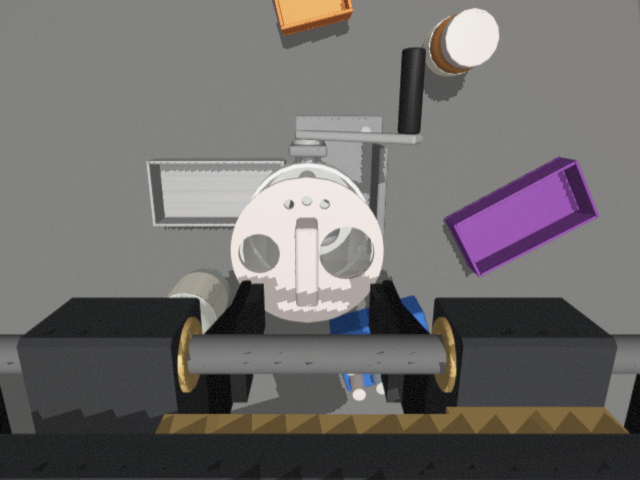

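View pics/s6.png

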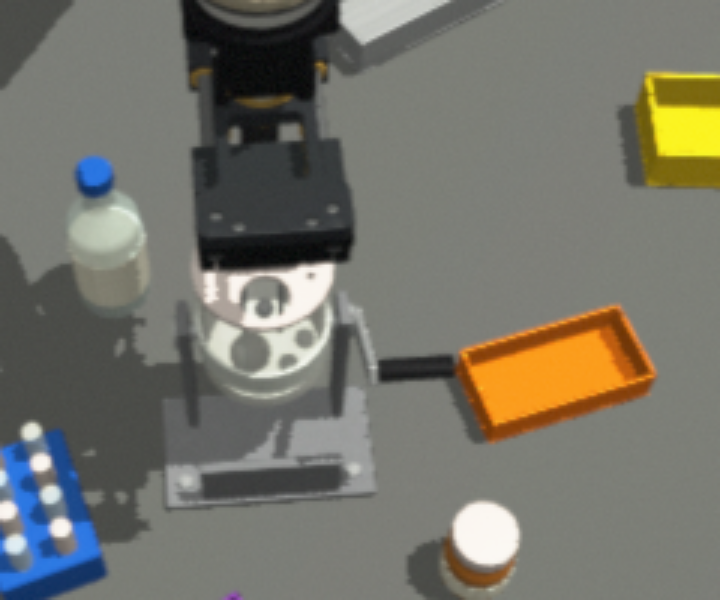

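The cap bar yaw is now −18.0° and the stand yaw is about −17.5 to −18°. The 24 mm hole (260,253) is on the tray side and the wide hole (347,253) at the back. Next, measure the peg.

Run:
```python
from h import *
c=load("w6");w=cloud(c);z=w[...,2]; f=c["frame"]
a=np.deg2rad(-18); ex=np.array([np.cos(a),np.sin(a)]); ey=np.array([-ex[1],ex[0]]); o=np.array([.6017,.0588])
q=w[...,:2]-o; X=q@ex; Y=q@ey
m=(f.max(2)<60)&(z>.15)&(z<.2)&(X>.03)&(X<.1)&(Y>.05)&(Y<.14)
print(m.sum(),X[m].min(),X[m].max(),Y[m].min(),Y[m].max(),np.percentile(z[m],[5,50,95,99]))
for y0 in (.075,.085,.095,.105,.112):
    k=m&(abs(Y-y0)<.004); print(y0,X[k].min(),X[k].max(),z[k].max(),X[k][np.argmax(z[k])])
# two-view: peg mask centroid ray in top0 and this wrist
T=load("top0"); wt=cloud(T); 
mt=(T["frame"].max(2)<50)&(np.hypot(wt[...,0]-.687,wt[...,1]-.123)<.04)&(wt[...,2]>.1); 
uvt=np.argwhere(mt)[:,::-1].mean(0); uvw=np.argwhere(m)[:,::-1].mean(0)
P=two(T,uvt,c,uvw); print(uvt,uvw,P,(P[:2]-o)@ex,(P[:2]-o)@ey)
# tray now
m=(z>.02)&(z<.045)&(X<-.04)&(X>-.2)&(abs(Y)<.06)
r=cv2.minAreaRect((np.stack([X[m],Y[m]],-1)*1000).astype(np.float32)); print(r)
# uprights
```

```text
1616 0.05465625546813393 0.0682347087924402 0.06624093230005001 0.11314261793460882 [0.17577647 0.17951007 0.18130952 0.18196963]
0.075 0.05466699756418481 0.06759959280284474 0.1825072292828927 0.06239201007819507
0.085 0.05485802757822239 0.06793142597117369 0.18193764825542785 0.06346910641118621
0.095 0.054950174555925095 0.06809363912634417 0.18216176193040118 0.05902249382130706
0.105 0.05487797000143724 0.06793673929893286 0.18216248139340158 0.06361608008027445
0.112 0.054874812760291235 0.06793046000639541 0.18226607785898485 0.05867811871253084
[303.26315789 160.8245614 ] [410.53094059  92.7970297 ] [0.69133335 0.12372239 0.15556482] 0.06518426056667066 0.08944309473290273
((-96.86756896972656, 2.6440982818603516), (113.68329620361328, 63.79694747924805), 0.008317259140312672)
```

Emit:
step_arm(motion=[[[0,0,0,15,13,0,40],[0,0,0,38,33,0,40],[0,0,0,61,54,0,40],[0,0,0,80,72,0,40],[0,0,0,88,78,-10,40],[0,0,0,88,78,-40,40],[0,0,0,88,78,-70,40],[0,0,0,88,78,-95,40],[0,0,0,88,78,-100,40],[0,0,0,88,78,-100,40]]])

```text
time_s: 12.6
position: [0.6889, 0.1366, 0.3489]
tcp_rot: [[-0.008, 0.309, 0.951], [-0.001, 0.951, -0.309], [-1.0, -0.003, -0.008]]
force: [-0.2, -0.1, -0.3]
opening: 0.459
```

Run:
```python
from h import *
from rig import bot
s=bot.read_state(); print(s["time_s"],s["position"],s["opening"]*87,s["force"].round(2),s["tcp_rot"].round(3),s["joint_positions"].round(1))
g=s["position"]+s["tcp_rot"][:,0]*.1635
a=np.deg2rad(-18); ex=np.array([np.cos(a),np.sin(a)]); ey=np.array([-ex[1],ex[0]]); o=np.array([.6017,.0588])
print("grasp stand",(g[:2]-o)@ex,(g[:2]-o)@ey,g[2])
c=bot.capture("wrist"); cv2.imwrite("pics/w7.png",c["frame"][:,:,::-1])
c=bot.capture("scene"); cv2.imwrite("pics/s7.png",cv2.resize(c["frame"][180:380,230:470,::-1],None,fx=3,fy=3))
```

```text
12.6 [0.6888747  0.1366186  0.34892473] 39.91791271601157 [-0.21 -0.1  -0.31] [[-0.008  0.309  0.951]
 [-0.001  0.951 -0.309]
 [-1.    -0.003 -0.008]] [ 2.1 39.7 72.6 -0.  68.1 20.1]
grasp stand 0.05761470289516806 0.10045309496315148 0.1854302273997974
```

View pics/w7.png

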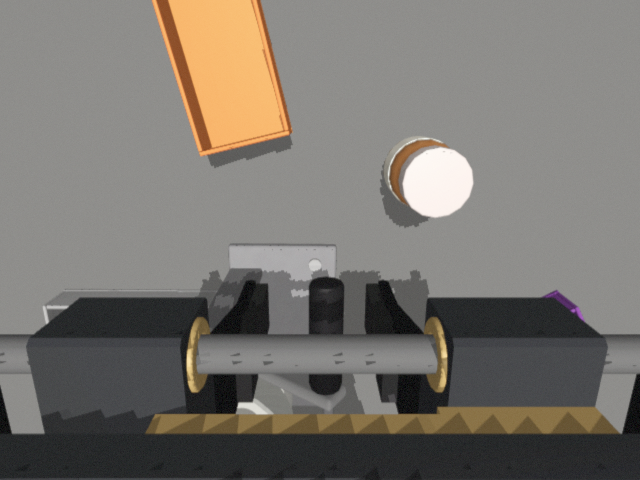

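View pics/s7.png

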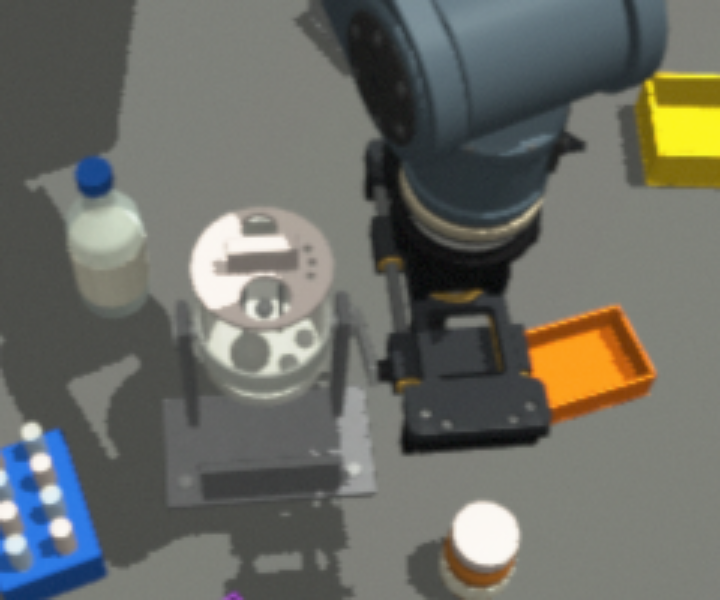

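Emit:
step_arm(motion=[[[0,0,0,2,0,-6,40],[0,0,0,2,0,-12,40],[0,0,0,2,0,-12,20],[0,0,0,2,0,-12,8],[0,0,0,2,0,-12,0],[0,0,0,2,0,-12,0],[0,0,0,2,0,-12,0]]])

```text
time_s: 13.28
position: [0.692, 0.137, 0.3411]
tcp_rot: [[-0.0, 0.309, 0.951], [0.0, 0.951, -0.309], [-1.0, 0.0, -0.0]]
force: [-6.2, 2.3, 2.2]
opening: 0.169
```

```bash
cat > arc.py <<'E'
import numpy as np,sys
a=np.deg2rad(-18); ex=np.array([np.cos(a),np.sin(a),0]); ey=np.array([-ex[1],ex[0],0]); ez=np.array([0,0,1.])
def tcp(d,phi):
    p=75*np.sin(.96-d)*ex+75*np.cos(.96-d)*ez
    return p-163.5*(np.sin(phi)*ex-np.cos(phi)*ez)
def table(d0,d1,st,k):
    ph=lambda d: np.deg2rad(k)*d
    t0=tcp(d0,ph(d0))
    for d in np.arange(d0+st,d1+1e-6,st):
        r=-np.rad2deg(ph(d)-ph(d0))*ey; s=tcp(d,ph(d))-t0
        print(f"{d:.3f}",r.round(1)[:2],s.round(1))
E
python3 - <<'E'
from arc import *
from rig import bot
s=bot.read_state(); print(s["position"],s["opening"]*87,s["force"],s["time_s"])
table(0,.6,.05,18.6);print();table(.6,1.2,.05,18.6);print();table(1.2,1.8,.05,18.6);print();table(1.8,2.16,.03,18.6)
E
```

```text
[0.69202636 0.13702691 0.34107784] 14.679824333621625 [-6.23533893  2.26602105  2.15691569] 13.2833
0.050 [-0.3 -0.9] [-4.6  1.5  3. ]
0.100 [-0.6 -1.8] [-9.4  3.1  5.8]
0.150 [-0.9 -2.7] [-14.3   4.7   8.5]
0.200 [-1.1 -3.5] [-19.4   6.3  11. ]
0.250 [-1.4 -4.4] [-24.5   8.   13.3]
0.300 [-1.7 -5.3] [-29.8   9.7  15.5]
0.350 [-2.  -6.2] [-35.2  11.4  17.4]
0.400 [-2.3 -7.1] [-40.7  13.2  19.2]
0.450 [-2.6 -8. ] [-46.2  15.   20.7]
0.500 [-2.9 -8.8] [-51.9  16.9  22. ]
0.550 [-3.2 -9.7] [-57.6  18.7  23.2]
0.600 [ -3.4 -10.6] [-63.4  20.6  24.1]

0.650 [-0.3 -0.9] [-5.8  1.9  0.7]
0.700 [-0.6 -1.8] [-11.7   3.8   1.2]
0.750 [-0.9 -2.7] [-17.6   5.7   1.4]
0.800 [-1.1 -3.5] [-23.6   7.7   1.5]
0.850 [-1.4 -4.4] [-29.6   9.6   1.3]
0.900 [-1.7 -5.3] [-35.5  11.5   0.8]
0.950 [-2.  -6.2] [-41.5  13.5   0.2]
1.000 [-2.3 -7.1] [-47.5  15.4  -0.7]
1.050 [-2.6 -8. ] [-53.4  17.4  -1.8]
1.100 [-2.9 -8.8] [-59.3  19.3  -3.1]
1.150 [-3.2 -9.7] [-65.2  21.2  -4.7]
1.200 [ -3.4 -10.6] [-71.   23.1  -6.5]

1.250 [-0.3 -0.9] [-5.8  1.9 -2. ]
1.300 [-0.6 -1.8] [-11.5   3.7  -4.2]
1.350 [-0.9 -2.7] [-17.1   5.6  -6.7]
1.400 [-1.1 -3.5] [-22.6   7.4  -9.3]
1.450 [-1.4 -4.4] [-28.1   9.1 -12.2]
1.500 [-1.7 -5.3] [-33.4  10.9 -15.3]
1.550 [-2.  -6.2] [-38.7  12.6 -18.5]
1.600 [-2.3 -7.1] [-43.8  14.2 -22. ]
1.650 [-2.6 -8. ] [-48.8  15.8 -25.7]
1.700 [-2.9 -8.8] [-53.6  17.4 -29.5]
1.750 [-3.2 -9.7] [-58.3  19.  -33.5]
1.800 [ -3.4 -10.6] [-62.9  20.4 -37.7]

1.830 [-0.2 -0.5] [-2.7  0.9 -2.6]
1.860 [-0.3 -1.1] [-5.3  1.7 -5.2]
1.890 [-0.5 -1.6] [-7.8  2.5 -7.9]
1.920 [-0.7 -2.1] [-10.3   3.3 -10.7]
1.950 [-0.9 -2.7] [-12.7   4.1 -13.5]
1.980 [-1.  -3.2] [-15.1   4.9 -16.3]
2.010 [-1.2 -3.7] [-17.4   5.7 -19.2]
2.040 [-1.4 -4.2] [-19.6   6.4 -22.1]
2.070 [-1.6 -4.8] [-21.8   7.1 -25.1]
2.100 [-1.7 -5.3] [-23.9   7.8 -28.2]
2.130 [-1.9 -5.8] [-25.9   8.4 -31.2]
2.160 [-2.1 -6.4] [-27.9   9.1 -34.3]
```

Peg gripped. Lead it along the arc.

Emit:
step_arm(motion=[[[-0.3,-0.9,0,-4.6,1.5,3,0],[-0.6,-1.8,0,-9.4,3.1,5.8,0],[-0.9,-2.7,0,-14.3,4.7,8.5,0],[-1.1,-3.5,0,-19.4,6.3,11,0],[-1.4,-4.4,0,-24.5,8,13.3,0],[-1.7,-5.3,0,-29.8,9.7,15.5,0],[-2,-6.2,0,-35.2,11.4,17.4,0],[-2.3,-7.1,0,-40.7,13.2,19.2,0],[-2.6,-8,0,-46.2,15,20.7,0],[-2.9,-8.8,0,-51.9,16.9,22,0],[-3.2,-9.7,0,-57.6,18.7,23.2,0],[-3.4,-10.6,0,-63.4,20.6,24.1,0]]])

```text
time_s: 14.28
position: [0.6288, 0.1575, 0.366]
tcp_rot: [[0.189, 0.309, 0.932], [-0.06, 0.951, -0.303], [-0.98, 0.001, 0.198]]
force: [6.4, -1.4, -5.5]
opening: 0.145
```

```bash
cat >> arc.py <<'E'
def chk():
    from rig import bot
    s=bot.read_state(); g=(s["position"]+s["tcp_rot"][:,0]*.1635)*1e3; q=g-np.array([601.7,58.8,130])
    x=q@ex; print(s["time_s"],"stand",round(x,1),round(q@ey,1),round(q[2],1),"r",round(np.hypot(x,q[2]),1),"d",round(.96-np.arctan2(x,q[2]),3),"F",s["force"].round(1),"M",s["moment"].round(1),"open",round(s["opening"]*87,1),s["joint_positions"].round(0))
E
python3 - <<'E'
from arc import *; chk()
from rig import bot; import cv2
c=bot.capture("scene"); cv2.imwrite("pics/s8.png",cv2.resize(c["frame"][160:360,230:470,::-1],None,fx=3,fy=3))
E
```

```text
14.2833 stand 27.7 102.5 75.7 r 80.6 d 0.61 F [ 6.4 -1.4 -5.5] M [-0.4 -0.7 -0. ] open 12.6 [ 5. 33. 84. -6. 52. 26.]
```

View pics/s8.png

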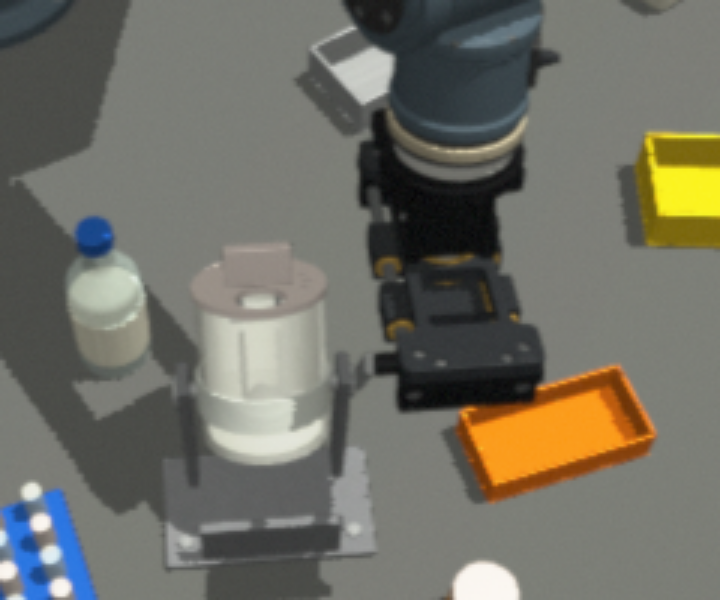

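Drum follows (d≈0.6). The grasp point rides about 5 mm too high, so I'll correct downward on the next stretch.

Emit:
step_arm(motion=[[[-0.3,-0.9,0,-5.8,1.9,-1.3,0],[-0.6,-1.8,0,-11.7,3.8,-2.3,0],[-0.9,-2.7,0,-17.6,5.7,-3.1,0],[-1.1,-3.5,0,-23.6,7.7,-3.5,0],[-1.4,-4.4,0,-29.6,9.6,-3.7,0],[-1.7,-5.3,0,-35.5,11.5,-4.2,0],[-2,-6.2,0,-41.5,13.5,-4.8,0],[-2.3,-7.1,0,-47.5,15.4,-5.7,0],[-2.6,-8,0,-53.4,17.4,-6.8,0],[-2.9,-8.8,0,-59.3,19.3,-8.1,0],[-3.2,-9.7,0,-65.2,21.2,-9.7,0],[-3.4,-10.6,0,-71,23.1,-11.5,0]]])

```text
time_s: 15.33
position: [0.562, 0.1793, 0.3614]
tcp_rot: [[0.382, 0.306, 0.872], [-0.118, 0.952, -0.283], [-0.917, 0.005, 0.399]]
force: [4.4, -9.7, 17.0]
opening: 0.149
```

```bash
python3 -c "from arc import *; chk()"
```

```text
15.3333 stand -9.7 103.3 81.5 r 82.0 d 1.079 F [ 4.4 -9.7 17. ] M [-1.9 -1.7 -0.4] open 12.9 [  9.  29.  96. -18.  35.  40.]
```

Emit:
step_arm(motion=[[[0,0,0,0,0,0,0],[0,0,0,0,0,0,0],[0,0,0,0,0,0,0]]])

```text
time_s: 15.58
position: [0.561, 0.1797, 0.3613]
tcp_rot: [[0.378, 0.306, 0.874], [-0.117, 0.952, -0.283], [-0.918, 0.005, 0.396]]
force: [0.4, -7.8, 19.2]
opening: 0.151
```

```bash
python3 -c "from arc import *; chk()
from rig import bot; import cv2
c=bot.capture('scene'); cv2.imwrite('pics/s9.png',cv2.resize(c['frame'][160:360,230:470,::-1],None,fx=3,fy=3))"
```

```text
15.5833 stand -11.4 103.3 81.1 r 81.9 d 1.099 F [ 0.4 -7.8 19.2] M [-1.6 -1.3 -0.4] open 13.2 [  9.  29.  96. -18.  36.  39.]
```

View pics/s9.png

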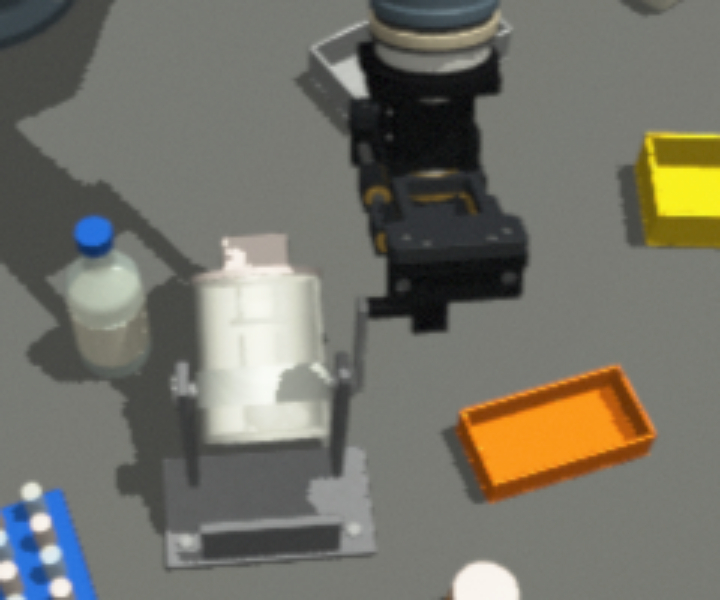

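Radial slip in the pads is about 7 mm with 19 N pushing up. I'll re-seat by opening briefly (the drum stays put) and gripping again.

Emit:
step_arm(motion=[[[0,0,0,0,0,0,20],[0,0,0,0,0,0,24],[0,0,0,0,0,0,24],[0,0,0,0,0,0,24]]])

```text
time_s: 15.97
position: [0.5585, 0.1808, 0.3559]
tcp_rot: [[0.366, 0.308, 0.878], [-0.115, 0.951, -0.286], [-0.923, 0.004, 0.384]]
force: [3.6, -0.1, 4.9]
opening: 0.266
```

```bash
python3 -c "from arc import *; chk()
from rig import bot; import cv2
c=bot.capture('wrist'); cv2.imwrite('pics/w9.png',c['frame'][:,:,::-1])"
```

```text
15.9667 stand -16.1 103.3 74.9 r 76.6 d 1.171 F [ 3.6 -0.1  4.9] M [-0.2 -0.5  0. ] open 23.1 [  9.  29.  96. -17.  36.  39.]
```

View pics/w9.png

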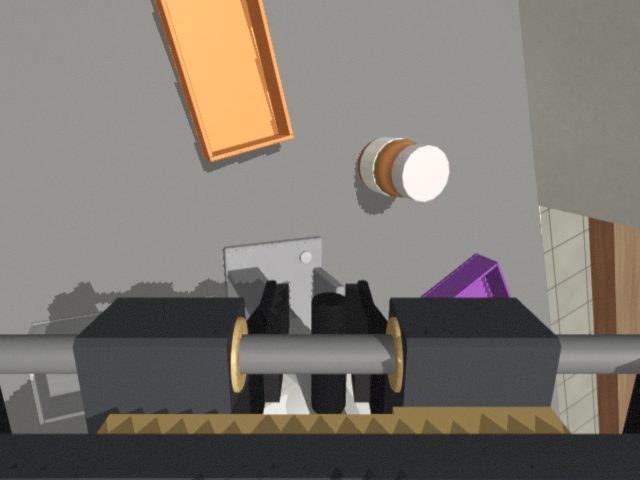

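Peg is centred between the pads (column ~330) and r is back to 76.6. With the tool now tilting with the crank, I'll lead the peg as a loose fork (16 mm opening).

Emit:
step_arm(motion=[[[-0.3,-0.9,0,-5.8,1.9,-2,16],[-0.6,-1.8,0,-11.5,3.7,-4.2,16],[-0.9,-2.7,0,-17.1,5.6,-6.7,16],[-1.1,-3.5,0,-22.6,7.4,-9.3,16],[-1.4,-4.4,0,-28.1,9.1,-12.2,16],[-1.7,-5.3,0,-33.4,10.9,-15.3,16],[-2,-6.2,0,-38.7,12.6,-18.5,16],[-2.3,-7.1,0,-43.8,14.2,-22,16],[-2.6,-8,0,-48.8,15.8,-25.7,16],[-2.9,-8.8,0,-53.6,17.4,-29.5,16],[-3.2,-9.7,0,-58.3,19,-33.5,16],[-3.4,-10.6,0,-62.9,20.4,-37.7,16]]])

```text
time_s: 17.02
position: [0.4944, 0.2012, 0.3157]
tcp_rot: [[0.524, 0.309, 0.794], [-0.17, 0.951, -0.258], [-0.834, 0.001, 0.551]]
force: [2.8, -0.0, 3.9]
opening: 0.184
```

```bash
python3 -c "from arc import *; chk()
from rig import bot; import cv2
c=bot.capture('scene'); cv2.imwrite('pics/s10.png',cv2.resize(c['frame'][160:360,230:470,::-1],None,fx=3,fy=3))"
```

```text
17.0167 stand -56.0 102.4 49.3 r 74.6 d 1.809 F [ 2.8 -0.   3.9] M [-0.2 -0.2 -0. ] open 16.0 [ 14.  30. 108. -53.  21.  79.]
```

View pics/s10.png

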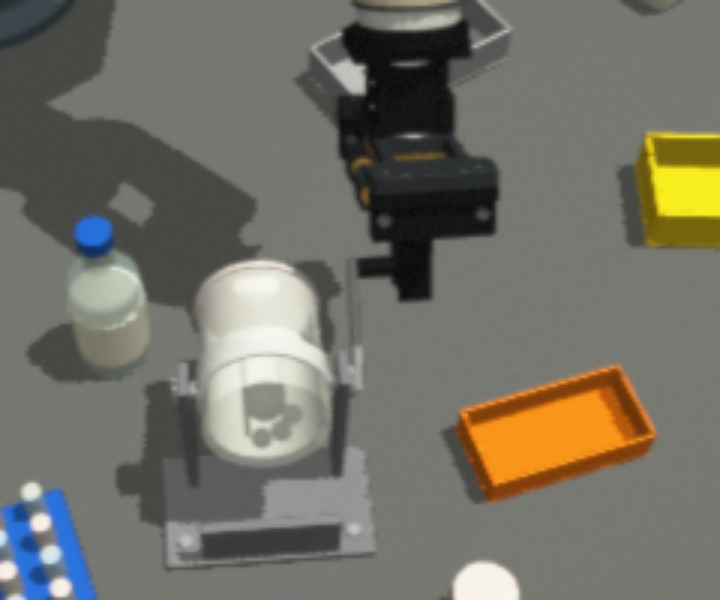

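Drum at about 1.8 with force under 5 N. Joint 4 is at −53° and nearing its limit, so I'll hold the tilt from here and go slowly.

```bash
python3 -c "
from arc import *; table(1.8,2.0,.02,0); print(); table(2.0,2.18,.02,0)"
```

```text
1.820 [-0. -0.] [-0.9  0.3 -1.1]
1.840 [-0. -0.] [-1.9  0.6 -2.3]
1.860 [-0. -0.] [-2.8  0.9 -3.4]
1.880 [-0. -0.] [-3.6  1.2 -4.6]
1.900 [-0. -0.] [-4.5  1.5 -5.8]
1.920 [-0. -0.] [-5.3  1.7 -7. ]
1.940 [-0. -0.] [-6.1  2.  -8.3]
1.960 [-0. -0.] [-6.9  2.2 -9.5]
1.980 [-0. -0.] [ -7.7   2.5 -10.8]
2.000 [-0. -0.] [ -8.4   2.7 -12.1]

2.020 [-0. -0.] [-0.7  0.2 -1.3]
2.040 [-0. -0.] [-1.4  0.5 -2.6]
2.060 [-0. -0.] [-2.1  0.7 -3.9]
2.080 [-0. -0.] [-2.7  0.9 -5.3]
2.100 [-0. -0.] [-3.3  1.1 -6.6]
2.120 [-0. -0.] [-3.9  1.3 -8. ]
2.140 [-0. -0.] [-4.4  1.4 -9.4]
2.160 [-0. -0.] [ -5.    1.6 -10.8]
2.180 [-0. -0.] [ -5.5   1.8 -12.2]
```

Emit:
step_arm(motion=[[[0,0,0,-0.9,0.3,-1.1,16],[0,0,0,-1.9,0.6,-2.3,16],[0,0,0,-2.8,0.9,-3.4,16],[0,0,0,-3.6,1.2,-4.6,16],[0,0,0,-4.5,1.5,-5.8,16],[0,0,0,-5.3,1.7,-7,16],[0,0,0,-6.1,2,-8.3,16],[0,0,0,-6.9,2.2,-9.5,16],[0,0,0,-7.7,2.5,-10.8,16],[0,0,0,-8.4,2.7,-12.1,16]]])

```text
time_s: 17.9
position: [0.4863, 0.2037, 0.3034]
tcp_rot: [[0.524, 0.308, 0.794], [-0.168, 0.951, -0.259], [-0.835, 0.002, 0.55]]
force: [0.8, -1.4, 2.5]
opening: 0.187
```

```bash
python3 -c "from arc import *; chk()"
```

```text
17.9 stand -64.5 102.5 36.9 r 74.3 d 2.011 F [ 0.8 -1.4  2.5] M [-0.1 -0.  -0. ] open 16.3 [ 15.  31. 109. -58.  20.  85.]
```

Emit:
step_arm(motion=[[[0,0,0,-0.7,0.2,-1.3,16],[0,0,0,-1.4,0.5,-2.6,16],[0,0,0,-2.1,0.7,-3.9,16],[0,0,0,-2.7,0.9,-5.3,16],[0,0,0,-3.3,1.1,-6.6,16],[0,0,0,-3.9,1.3,-8,16],[0,0,0,-4.4,1.4,-9.4,16],[0,0,0,-5,1.6,-10.8,16],[0,0,0,-5.5,1.8,-12.2,16],[0,0,0,-5.8,1.9,-13,16],[0,0,0,-5.8,1.9,-13,16],[0,0,0,-5.8,1.9,-13,16]]])

```text
time_s: 18.9
position: [0.4805, 0.2058, 0.2903]
tcp_rot: [[0.524, 0.308, 0.794], [-0.168, 0.951, -0.258], [-0.835, 0.002, 0.55]]
force: [1.4, -0.2, 0.9]
opening: 0.185
```

```bash
python3 -c "from arc import *; chk()
from rig import bot; import cv2
c=bot.capture('scene'); cv2.imwrite('pics/s11.png',cv2.resize(c['frame'][160:360,230:470,::-1],None,fx=3,fy=3))
c=bot.capture('top'); cv2.imwrite('pics/t11.png',cv2.resize(c['frame'][150:350,250:450,::-1],None,fx=3,fy=3))
"
```

```text
18.9 stand -70.8 102.7 23.7 r 74.6 d 2.207 F [ 1.4 -0.2  0.9] M [0.  0.1 0.1] open 16.1 [ 15.  32. 110. -64.  19.  91.]
```

View pics/s11.png

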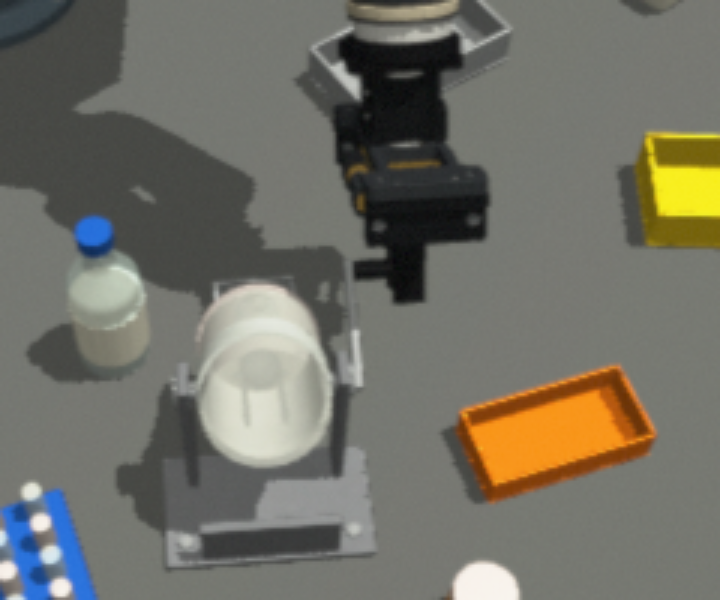

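View pics/t11.png

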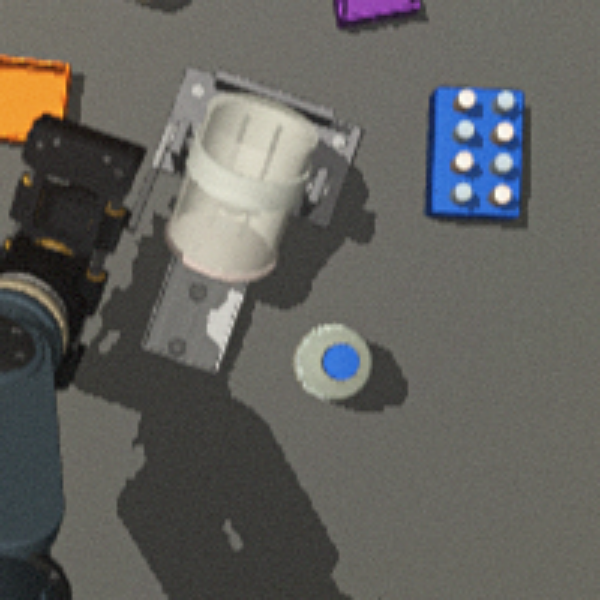

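Two balls are visible in the tray (top crop (198,290) and (178,345)); the third may be hidden under the drum. Wait and look closer.

Emit:
step_arm(motion=[[[0,0,0,0,0,0,16],[0,0,0,0,0,0,16],[0,0,0,0,0,0,16],[0,0,0,0,0,0,16],[0,0,0,0,0,0,16],[0,0,0,0,0,0,16],[0,0,0,0,0,0,16],[0,0,0,0,0,0,16],[0,0,0,0,0,0,16],[0,0,0,0,0,0,16],[0,0,0,0,0,0,16],[0,0,0,0,0,0,16]]])

```text
time_s: 20.0
position: [0.4805, 0.2057, 0.2905]
tcp_rot: [[0.524, 0.308, 0.794], [-0.168, 0.951, -0.259], [-0.835, 0.002, 0.55]]
force: [-0.2, -1.1, 1.0]
opening: 0.183
```

```bash
python3 -c "
from rig import bot; import cv2,numpy as np
a=[]
for n in ('top','scene'):
    c=bot.capture(n); f=c['frame'][:,:,::-1]
    f=f[170:285,285:375] if n=='top' else f[235:325,280:355]
    a.append(cv2.resize(f,(390,500),interpolation=cv2.INTER_CUBIC))
cv2.imwrite('pics/z12.png',np.hstack(a))
"
```

```text
(no output)
```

View pics/z12.png

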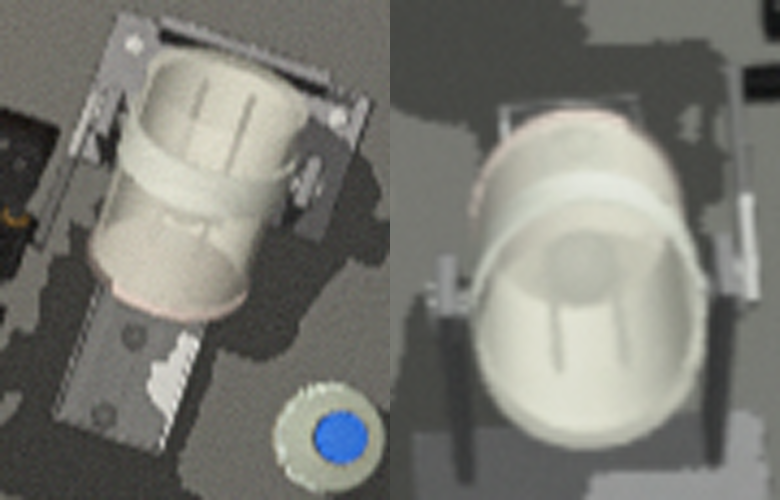

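The third ball isn't visible from here, since the drum hides the inner part of the tray. I'll bring the drum back partway and inspect.

Run:
```python
from arc import *
def rt(ds,k):
    ph=lambda d: np.deg2rad(k)*d
    t0=tcp(ds[0],ph(ds[0]))
    for d in ds[1:]:
        print(f"{d:.3f}",(-np.rad2deg(ph(d)-ph(ds[0]))*ey).round(1)[:2],(tcp(d,ph(d))-t0).round(1))
    print()
rt(np.linspace(2.19,1.8,9),0)
rt(np.linspace(1.8,1.2,13),18.6)
rt(np.linspace(1.2,.6,13),18.6)
rt(np.linspace(.6,-.03,14),18.6)
```

```text
2.141 [-0. -0.] [ 1.2 -0.4  3.4]
2.092 [-0. -0.] [ 2.6 -0.9  6.8]
2.044 [-0. -0.] [ 4.2 -1.4 10. ]
1.995 [-0. -0.] [ 5.9 -1.9 13.2]
1.946 [-0. -0.] [ 7.7 -2.5 16.3]
1.897 [-0. -0.] [ 9.7 -3.2 19.3]
1.849 [-0. -0.] [11.9 -3.9 22.2]
1.800 [-0. -0.] [14.1 -4.6 25. ]

1.750 [0.3 0.9] [ 4.6 -1.5  4.2]
1.700 [0.6 1.8] [ 9.3 -3.   8.2]
1.650 [0.9 2.7] [14.1 -4.6 12. ]
1.600 [1.1 3.5] [19.1 -6.2 15.7]
1.550 [1.4 4.4] [24.2 -7.9 19.1]
1.500 [1.7 5.3] [29.5 -9.6 22.4]
1.450 [2.  6.2] [ 34.8 -11.3  25.5]
1.400 [2.3 7.1] [ 40.2 -13.1  28.3]
1.350 [2.6 8. ] [ 45.8 -14.9  31. ]
1.300 [2.9 8.8] [ 51.4 -16.7  33.4]
1.250 [3.2 9.7] [ 57.1 -18.6  35.7]
1.200 [ 3.4 10.6] [ 62.9 -20.4  37.7]

1.150 [0.3 0.9] [ 5.8 -1.9  1.8]
1.100 [0.6 1.8] [11.7 -3.8  3.4]
1.050 [0.9 2.7] [17.6 -5.7  4.7]
1.000 [1.1 3.5] [23.6 -7.7  5.8]
0.950 [1.4 4.4] [29.5 -9.6  6.7]
0.900 [1.7 5.3] [ 35.5 -11.5   7.3]
0.850 [2.  6.2] [ 41.5 -13.5   7.8]
0.800 [2.3 7.1] [ 47.4 -15.4   8. ]
0.750 [2.6 8. ] [ 53.4 -17.3   7.9]
0.700 [2.9 8.8] [ 59.3 -19.3   7.7]
0.650 [3.2 9.7] [ 65.2 -21.2   7.2]
0.600 [ 3.4 10.6] [ 71.  -23.1   6.5]

0.552 [0.3 0.9] [ 5.6 -1.8 -0.9]
0.503 [0.6 1.7] [11.2 -3.6 -2. ]
0.455 [0.8 2.6] [16.6 -5.4 -3.3]
0.406 [1.1 3.4] [22.  -7.2 -4.7]
0.358 [1.4 4.3] [27.4 -8.9 -6.4]
0.309 [1.7 5.1] [ 32.6 -10.6  -8.3]
0.261 [1.9 6. ] [ 37.7 -12.3 -10.3]
0.212 [2.2 6.9] [ 42.8 -13.9 -12.5]
0.164 [2.5 7.7] [ 47.7 -15.5 -14.9]
0.115 [2.8 8.6] [ 52.5 -17.1 -17.4]
0.067 [3.1 9.4] [ 57.2 -18.6 -20.1]
0.018 [ 3.3 10.3] [ 61.7 -20.  -23. ]
-0.030 [ 3.6 11.1] [ 66.1 -21.5 -26. ]
```

Emit:
step_arm(motion=[[[0,0,0,1.2,-0.4,3.4,16],[0,0,0,2.6,-0.9,6.8,16],[0,0,0,4.2,-1.4,10,16],[0,0,0,5.9,-1.9,13.2,16],[0,0,0,7.7,-2.5,16.3,16],[0,0,0,9.7,-3.2,19.3,16],[0,0,0,11.9,-3.9,22.2,16],[0,0,0,14.1,-4.6,25,16]]])

```text
time_s: 20.77
position: [0.4905, 0.2018, 0.3134]
tcp_rot: [[0.517, 0.308, 0.799], [-0.167, 0.951, -0.259], [-0.84, 0.001, 0.543]]
force: [-13.0, 6.7, 0.9]
opening: 0.188
```

Emit:
step_arm(motion=[[[0.3,0.9,0,4.6,-1.5,4.2,16],[0.6,1.8,0,9.3,-3,8.2,16],[0.9,2.7,0,14.1,-4.6,12,16],[1.1,3.5,0,19.1,-6.2,15.7,16],[1.4,4.4,0,24.2,-7.9,19.1,16],[1.7,5.3,0,29.5,-9.6,22.4,16],[2,6.2,0,34.8,-11.3,25.5,16],[2.3,7.1,0,40.2,-13.1,28.3,16],[2.6,8,0,45.8,-14.9,31,16],[2.9,8.8,0,51.4,-16.7,33.4,16],[3.2,9.7,0,57.1,-18.6,35.7,16],[3.4,10.6,0,62.9,-20.4,37.7,16]]])

```text
time_s: 21.77
position: [0.5545, 0.1809, 0.3517]
tcp_rot: [[0.35, 0.31, 0.884], [-0.117, 0.951, -0.287], [-0.93, -0.003, 0.369]]
force: [-8.4, 1.8, 2.3]
opening: 0.182
```

```bash
cat > look.py <<'E'
from arc import *; chk()
import sys
from rig import bot; import cv2
a=[]
for n in ('top','scene'):
    c=bot.capture(n); f=c['frame'][:,:,::-1]
    f=f[170:285,285:375] if n=='top' else f[225:325,275:353]
    a.append(cv2.resize(f,(390,500),interpolation=cv2.INTER_CUBIC))
cv2.imwrite(f'pics/{sys.argv[1]}.png',np.hstack(a))
E
python3 look.py z13
```

```text
21.7667 stand -22.4 101.1 69.7 r 73.2 d 1.271 F [-8.4  1.8  2.3] M [0.2 1.4 0. ] open 15.8 [  9.  29.  97. -17.  36.  39.]
```

View pics/z13.png

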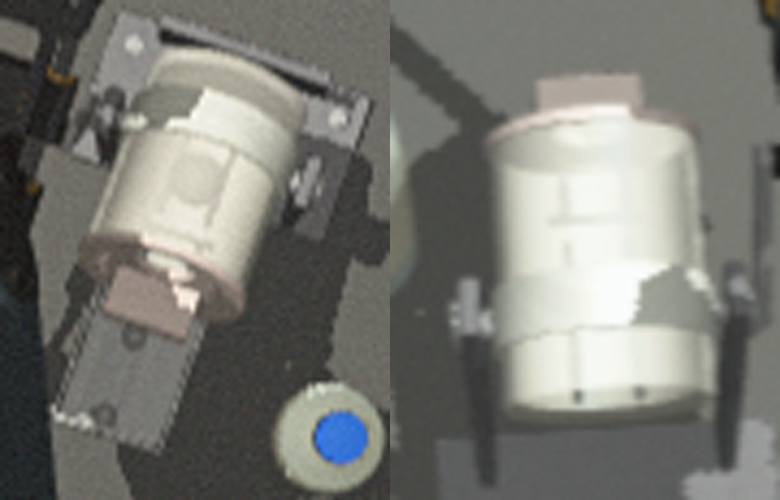

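The big ball shows in the drum (left panel (190,175)) and no small ball is seen in it. Continue upright.

Emit:
step_arm(motion=[[[0.3,0.9,0,5.8,-1.9,1.8,16],[0.6,1.8,0,11.7,-3.8,3.4,16],[0.9,2.7,0,17.6,-5.7,4.7,16],[1.1,3.5,0,23.6,-7.7,5.8,16],[1.4,4.4,0,29.5,-9.6,6.7,16],[1.7,5.3,0,35.5,-11.5,7.3,16],[2,6.2,0,41.5,-13.5,7.8,16],[2.3,7.1,0,47.4,-15.4,8,16],[2.6,8,0,53.4,-17.3,7.9,16],[2.9,8.8,0,59.3,-19.3,7.7,16],[3.2,9.7,0,65.2,-21.2,7.2,16],[3.4,10.6,0,71,-23.1,6.5,16]]])

```text
time_s: 22.87
position: [0.6266, 0.158, 0.3586]
tcp_rot: [[0.175, 0.309, 0.935], [-0.058, 0.951, -0.304], [-0.983, -0.001, 0.184]]
force: [-5.8, 1.3, 1.7]
opening: 0.188
```

```bash
python3 look.py z14
```

```text
22.8667 stand 23.2 101.8 67.9 r 71.8 d 0.631 F [-5.8  1.3  1.7] M [0.2 1.  0. ] open 16.3 [ 5. 34. 84. -5. 52. 26.]
```

View pics/z14.png

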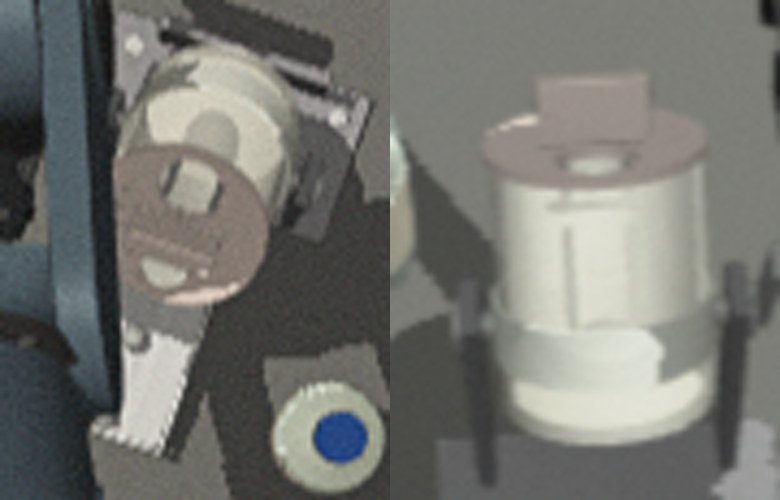

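Emit:
step_arm(motion=[[[0.3,0.9,0,5.6,-1.8,-0.9,16],[0.6,1.7,0,11.2,-3.6,-2,16],[0.8,2.6,0,16.6,-5.4,-3.3,16],[1.1,3.4,0,22,-7.2,-4.7,16],[1.4,4.3,0,27.4,-8.9,-6.4,16],[1.7,5.1,0,32.6,-10.6,-8.3,16],[1.9,6,0,37.7,-12.3,-10.3,16],[2.2,6.9,0,42.8,-13.9,-12.5,16],[2.5,7.7,0,47.7,-15.5,-14.9,16],[2.8,8.6,0,52.5,-17.1,-17.4,16],[3.1,9.4,0,57.2,-18.6,-20.1,16],[3.3,10.3,0,61.7,-20,-23,16]]])

```text
time_s: 23.97
position: [0.6892, 0.138, 0.3365]
tcp_rot: [[0.0, 0.309, 0.951], [-0.001, 0.951, -0.309], [-1.0, -0.001, 0.001]]
force: [-4.4, 2.1, 2.7]
opening: 0.19
```

Emit:
step_arm(motion=[[[0.2,0.6,0,3,-1,-2,16],[0.2,0.6,0,6,-2,-4,16],[0.2,0.6,0,8,-2.6,-6,16],[0.2,0.6,0,8,-2.6,-6,16],[0.2,0.6,0,8,-2.6,-6,16]]])

```text
time_s: 24.38
position: [0.6956, 0.1361, 0.3296]
tcp_rot: [[-0.016, 0.308, 0.951], [0.003, 0.951, -0.308], [-1.0, -0.002, -0.016]]
force: [-8.5, 2.5, 2.7]
opening: 0.184
```

```bash
python3 look.py z15
```

```text
24.3833 stand 62.9 102.2 36.1 r 72.5 d -0.089 F [-8.5  2.5  2.7] M [ 0.4  1.5 -0. ] open 16.0 [ 2. 41. 72.  0. 67. 20.]
```

View pics/z15.png

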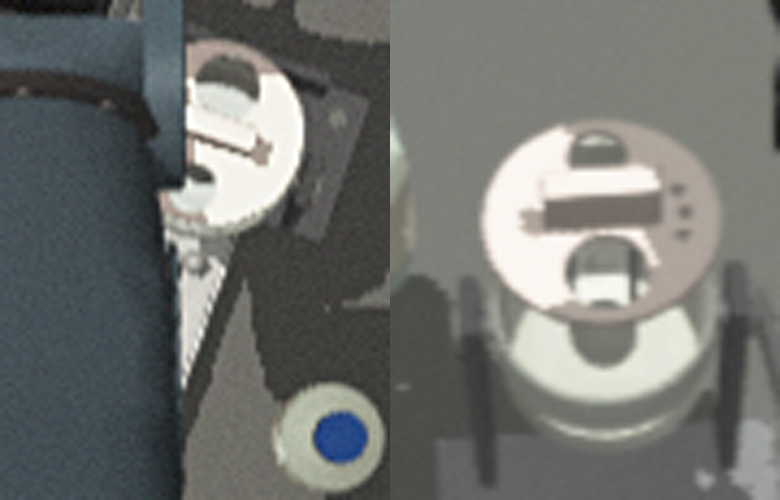

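Emit:
step_arm(motion=[[[0,0,0,4,-1.3,-1,16],[0,0,0,8,-2.6,-2,16],[0,0,0,10,-3.2,-2,16],[0,0,0,10,-3.2,-2,16]]])

```text
time_s: 24.82
position: [0.6999, 0.1352, 0.3274]
tcp_rot: [[-0.039, 0.307, 0.951], [0.007, 0.952, -0.307], [-0.999, -0.005, -0.039]]
force: [-28.5, 7.6, 16.1]
opening: 0.191
```

```bash
python3 -c "from arc import *; chk()"
```

```text
24.8167 stand 63.4 102.2 34.0 r 72.0 d -0.118 F [-28.5   7.6  16.1] M [ 1.1  4.6 -0. ] open 16.7 [ 2. 42. 71.  1. 69. 20.]
```

Force rose to 30 N with no motion, so the drum is against its lower stop. Back off, open and rise.

Emit:
step_arm(motion=[[[0,0,0,-6,2,2,16],[0,0,0,-12,4,2,25],[0,0,0,-12,4,2,40],[0,0,0,-12,4,2,40],[0,0,0,-12,4,4,40],[0,0,0,-12,4,25,40],[0,0,0,-12,4,60,40],[0,0,0,-12,4,100,40],[0,0,0,-12,4,130,40],[0,0,0,-12,4,130,40]]])

```text
time_s: 25.65
position: [0.6986, 0.1353, 0.4685]
tcp_rot: [[0.014, 0.31, 0.951], [0.002, 0.951, -0.31], [-1.0, 0.006, 0.012]]
force: [1.5, 0.4, 0.4]
opening: 0.459
```

Emit:
step_arm(motion=[[[0,0,0,-15,15,0,40],[0,0,0,-40,40,0,40],[0,0,0,-65,65,0,40],[0,0,0,-90,90,0,40],[0,0,0,-115,115,0,40],[0,0,0,-140,140,0,40],[0,0,0,-165,165,0,40],[0,0,0,-190,190,0,40],[0,0,0,-200,205,0,40],[0,0,0,-200,205,0,40]]])

```text
time_s: 26.48
position: [0.4943, 0.3434, 0.459]
tcp_rot: [[-0.005, 0.305, 0.952], [0.003, 0.952, -0.305], [-1.0, 0.002, -0.006]]
force: [-0.1, -0.0, -0.3]
opening: 0.454
```

Run:
```python
from h import *
from arc import chk; chk()
from rig import bot
P={}
a=np.deg2rad(-18); ex=np.array([np.cos(a),np.sin(a)]); ey=np.array([-ex[1],ex[0]]); o=np.array([.6017,.0588])
for n in ("top","scene"):
    c=bot.capture(n); np.savez(f"pics/{n}16.npz",**c); f=c["frame"][:,:,::-1]
    cv2.imwrite(f"pics/{n}16.png",cv2.resize(f[150:310,270:470] if n=="top" else f[180:380,230:470],None,fx=3 if n!="top" else 4,fy=3 if n!="top" else 4,interpolation=cv2.INTER_CUBIC))
    w=cloud(c); z=w[...,2]; q=w[...,:2]-o; X=q@ex; Y=q@ey; fr=c["frame"]
    m=(fr.max(2)<60)&(z>.14)&(z<.2)&(X>.03)&(X<.1)&(Y>.05)&(Y<.14)
    print(n,"peg",m.sum(),X[m].min(),X[m].max(),z[m].max())
    m=(abs(z-.205)<.006)&(np.hypot(X,Y)<.05); A=np.c_[X[m],Y[m],np.ones(m.sum())]; co=np.linalg.lstsq(A,z[m],rcond=None)[0]; print(" cap plane tilt deg",np.rad2deg(co[:2]),co[2],cv2.minEnclosingCircle((np.c_[X[m],Y[m]]*1000).astype(np.float32)))
    w0=cloud(load(n+"0")); q0=w0[...,:2]-o;X0=q0@ex;Y0=q0@ey; m=(abs(w0[...,2]-.205)<.006)&(np.hypot(X0,Y0)<.05);A=np.c_[X0[m],Y0[m],np.ones(m.sum())]; print("  before",np.rad2deg(np.linalg.lstsq(A,w0[...,2][m],rcond=None)[0][:2]))
```

```text
26.4833 stand -191.1 237.8 165.5 r 252.8 d 1.817 F [-0.1 -0.  -0.3] M [-0.1  0.1  0. ] open 39.5 [24. 25. 82.  0. 73. 42.]
top peg 122 0.05563525710919793 0.06703560920652464 0.18681496298335887
 cap plane tilt deg [ 0.01521561 -0.03106742] 0.20514332667216306 ((0.8801449537277222, -1.4210535287857056), 44.2064208984375)
  before [-0.08854436  0.18869887]
scene peg 171 0.0561181557456893 0.06921248524657317 0.1829499689866888
 cap plane tilt deg [ 0.06577702 -0.00984299] 0.20528764019519768 ((-0.23033830523490906, 1.3330554962158203), 45.05858612060547)
  before [-0.13312558 -0.04698495]
```

View pics/top16.png

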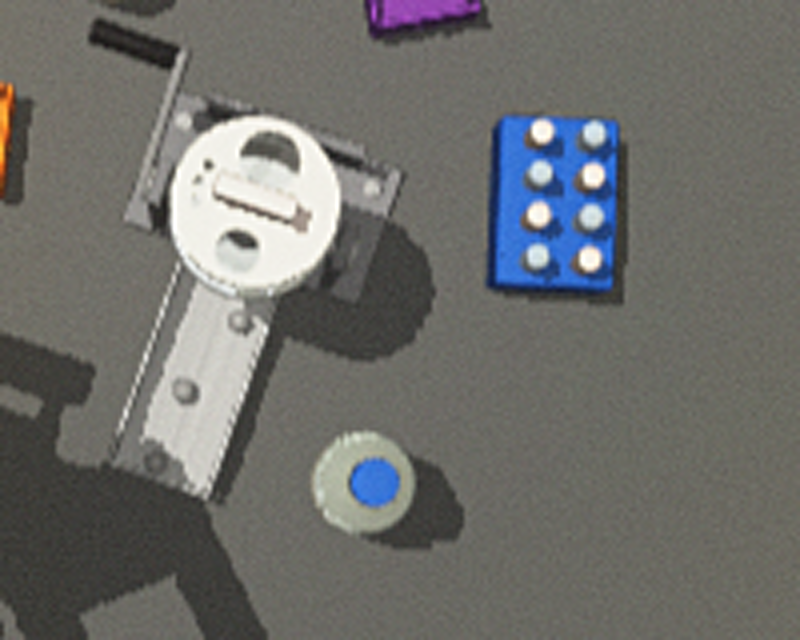

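View pics/scene16.png

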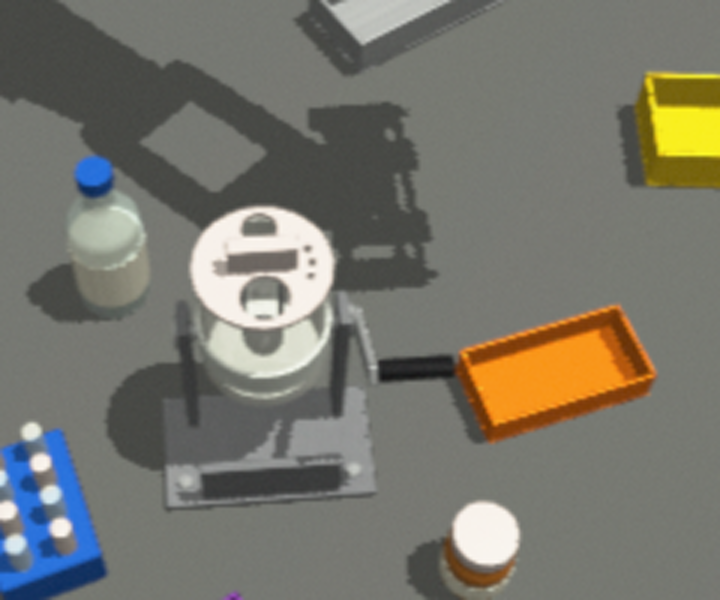

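The top view shows three balls in the tray, at (240,322), (185,390) and (155,462), and only the big ball in the drum. The cap plane is level within 0.1°, and the bottle, rack and jar look unmoved. One last still-check, then hand in.

Run:
```python
from h import *
from rig import bot
c=load("top16"); d=load("top0"); 
df=cv2.absdiff(c["frame"],d["frame"]).max(2)
for n,(u,v) in dict(tipbox=(500,283),bottle=(361,270),rack=(409,200),jar=(297,138)).items(): print(n,(df[v-22:v+22,u-22:u+22]>60).mean().round(3))
print(np.abs(bot.read_state()["qvel"]).max(), bot.hand_in())
```

```text
tipbox 0.0
bottle 0.0
rack 0.0
jar 0.0
the job is handed in; nothing more can be done
1.9326628996755295 None
```

The job is done and handed in at about 26.5 s of the 72 s allowed: all three small balls are in the tray, and the big ball is still in the drum.

**What I did**
- **Tray:** I took the smaller of the two grey trays (130 × 65 mm) by its end wall and slid it in under the pour. By the wrist camera it sits within about 3 mm of the pour line and level with it in yaw.
- **Cap:** With the drum upright I turned it about −96°. The bar then measured −18.0°, against a stand yaw of −17.5 to −18°, so the 24 mm hole faced the front.
- **Tipping:** I led the crank slowly to the far stop at about 2.2 rad, waited a little over a second, then led it back and pushed against the lower stop until the force rose to about 30 N.

**Last checks**
- **Balls:** The top view shows three balls in the tray. Only the big ball is seen in the drum.
- **Drum:** The cap plane is level within 0.1°, and the peg is back at its starting position.
- **Bystanders:** The tip box, bottle, rack and jar show no change from the first picture.
- **Arm:** It was clear of everything, with the fastest joint reading still about 2°/s at hand-in.

**What went wrong or disagreed**
- On the way forward the gripped peg slipped about 7 mm in the pads, so I opened, re-seated and led it as a loose fork from there.
- With the drum tipped, only two balls could be seen. The third appeared in the tray once the drum was upright.
- The top and scene cameras disagreed by about 3 mm in y, and a two-ray fix on the peg's height came out about 20 mm low. I used the depth readings for the peg, which matched the text.

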